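Stir the ceramic pellets in the finishing bowl and start the machine

TASK

Take the wooden stick out of its stand and stir the ceramic pellets in the finishing bowl with it, keeping its foot down near the bowl's floor, until all of them lie well over a pellet's width from where they started; keep your fingers off the pellets and all pellets in the bowl. Then put the stick back upright in its stand and let go, turn the sunk speed knob on the control box clockwise until its pointer faces the long raised mark, and finally push the start lever over to its far stop. Leave the other things on the bench where they are.

Things in the scene. Friction and masses are not known exactly. Their poses are not given: they have to be found in the camera images.
- bowl_floor (a point): Centre of the inner floor of the fixed, open, black round finishing bowl on a round grey machine 200 mm across; 55 mm above the bench, z up. Bowl 51 mm deep, inner radius 78 mm at the floor, rim radius 87 mm. A fixed hub, radius 18 mm, 45 mm high, stands in the middle. Seven pellets lie round it in one layer, with one gap of about 100 degrees between two of them.
- pellet1: White ceramic cylinder, 24 mm across and 24 mm high, 25 g, loose in the bowl; origin at its centre.
- pellet2: White ceramic ball, 26 mm across, 20 g, loose in the bowl; origin at its centre.
- pellet3: White ceramic cylinder, 24 mm across and 24 mm high, 25 g, loose in the bowl; origin at its centre.
- pellet4: White ceramic ball, 26 mm across, 20 g, loose in the bowl; origin at its centre.
- pellet5: White ceramic cylinder, 24 mm across and 24 mm high, 25 g, loose in the bowl; origin at its centre.
- pellet6: White ceramic ball, 26 mm across, 20 g, loose in the bowl; origin at its centre.
- pellet7: White ceramic cylinder, 24 mm across and 24 mm high, 25 g, loose in the bowl; origin at its centre.
- stick_mid (a point): Round wooden stick, 145 mm long, 70 g, upright in its stand; this point is on its axis, 72.5 mm above the underside of its foot; z along it to the top. From 60 to 145 mm above the underside it is a straight handle 24 mm across; below that a neck 18 mm across, then a foot 28 mm across and 50 mm long.
- stick_foot (a point): Centre of the underside of the stick's foot; z along the stick to the top.
- stick: The stick as a whole; its origin is the centre of the underside of the foot, z along it to the top.
- stand_well (a point): Centre of the floor of the round well in the stick's stand, a fixed dark wooden block 90 x 90 mm, 50 mm high. The well is 36 mm across and 42 mm deep, with a 4 mm chamfer; its floor is 8 mm above the bench. The stick's foot stands flat on it.
- knob_grip (a point): Middle of the black bar grip of the speed knob, on its vertical axis, 44 mm above the bench. The bar is 36 mm long along its x, 14 mm thick along its y, and ends 10 mm above this point; a white line on its top runs from the middle to the pointer, its -x end. It is sunk in a round well 88 mm across in the control box's top; well floor 27 mm below this point, box top 12 mm above it.
- speed_knob (a joint): Angle of the speed knob in rad, growing clockwise seen from above; 0 points to the box's -x, 1.57 to the raised mark. Range 0 to 2.6; it turns easily and stays where it is left.
- mark (a point): The long raised dark mark on top of the control box, 17 x 5 mm, beside the well; the knob's pointer has to face it. Axes as the box's: x from front to back of the box, y from the lever to the knob.
- lever_pivot (a point): Hinge line of the start lever, at 63 mm above the bench, 7 mm above the top of the control box (fixed, 150 mm along its x, 250 mm along its y, 56 mm high). Axes as the box's: the hinge line runs along y; the lever swings towards +x. The knob's axis lies 135 mm to +y of this point.
- lever_tip (a point): Centre of the black crossbar (16 mm thick, 32 mm long along the box's y) at the end of the start lever, 44 mm from the hinge line.
- start_lever (a joint): Angle of the start lever in rad: 0 leaning 0.5 rad to the box's -x (off), 1.0 leaning 0.5 rad to +x, its far stop (on). It takes about 2 N at the tip (more nearer the hinge) and stays where it is left.
- tin: Loose closed round tin, 60 mm across, 45 mm high, not part of the job.
- loupe: Loose black eye loupe, 48 mm across, 40 mm high, not part of the job.
- bench_block: Loose steel bench block, 80 x 80 x 25 mm, not part of the job.
- brush: Loose brush about 170 mm long, lying down, not part of the job.
Not all that is in view belongs to the job. What is shaped like the part that bears bowl_floor but green is not meant.

How it is judged:
By the outcome, as a careful person would: the job done as asked, in the order asked, and still so for the second after the job is handed in, with the robot touching nothing.
It also fails if it takes over 72 s, if anything falls off the work surface, if the arm or the gripper's body presses on something with over 40 N, if the wrist force passes 120 N, or if a joint passes its speed limit or range.

ROBOT

A 6-joint arm with a two-finger parallel gripper is mounted at the origin on the work surface. World frame = base frame: x ahead of the robot, y to its left, z up, the work surface at z = 0. Lengths are in mm, angles in rad, forces in N, time in s.
With the tool pointing down it reaches from about 350 to 975 mm from the base axis. Payload 7.1 kg.
Tool frame: the origin (TCP) lies at the very end of the fingers, on their centre line; the grasp point (between the pads) lies 19 mm behind it; z points along the fingers, x is the direction in which the jaws open and shut, and the axes are right-handed (so a half turn about z gives the same grasp; the last joint's range is limited). The gripper opens to 88 mm and grips with 3 to 60 N. Pads are 20 mm wide; open, the fingers measure 115 mm over their backs; the gripper's body (75 mm by 178 mm) begins 61 mm behind the grasp point.
Start: joints at [-1.189, 0.423, 1.63, -0, 1.089, -0.019], TCP at [243.862, -575.444, 222.675] pointing down, gripper open.
Joint ranges: [-3, 3], [-0.9, 2.11], [0.09, 2.58], [-1.31, 4.45], [0.11, 2.69], [-2.54, 2.54]. Speed limits (rad/s): [2.39, 2.39, 3.01, 3.14, 3.14, 3.14].

INTERFACE

Orientations are given as a rotation vector (axis times angle).
In Python, from workcell import ctrl gives the robot as it stands. The module is installed in compiled form; this text tells all that it offers.
- The arm moves only by the tool move_arm, never from a script. Its argument "motion" is a list of rows, each a list of 2 entries, a list of its own where there are three numbers: the shift along the tool's x, y, z normalised to -1 to 1, where 1 is 150 mm, then the turn, a rotation vector about the tool's x, y, z normalised to -1 to 1, where 1 is 60 degrees. In form: [[[x, y, z], [rx, ry, rz]], ...]. A call has exactly 5 rows; each row is the pose to reach, as a shift and turn from the pose commanded when the call began, along the tool's axes at that moment; what a row does not reach only later rows make up. A row lasts 1/8 s, in which the tool goes at most 62.5 mm and 10.7 degrees, less where a joint would pass 70% of its speed; a pose out of reach is approached as far as the arm can. A call with a number of a shift or a turn outside -1 to 1 is refused whole. A call with a gripper value outside its range is refused whole. "gripper" is the opening, from 0 (shut) to 1 (fully open), set as the call begins (left out, the last holds). The fingers move at their own pace and stop on an object; the grip force is fixed at half the most. Time passes only in rows, so rows that repeat a pose let the fingers close, or fill a call up. It gives the time, the measured TCP pose, the force and the opening at its end, in the units of the state.
- ctrl.get_obs(): the state, without advancing time (a new reading comes with each control period).
- ctrl.get_image(name): name is "scene" or "top" or "wrist"; returns a dict with "pixels" (384x512x3 uint8, red, green, blue), "camera_matrix" (3x3 intrinsics, pixels), "D" ([k1, k2, p1, p2, k3] as OpenCV has them; the pictures are not rectified), "R" (3x3) and "t" (3): a world point X has camera coordinates R X + t; the wrist camera has in their place "mount" (4x4, takes a point from camera to tool coordinates, whose origin is the TCP and whose axes are the tool frame's). Camera axes: x right, y down, z forward; pixel columns grow to the right and rows downward; lengths in mm; the calibration is good to about 2 mm. A picture is of the moment at which its call begins: read the wrist's pose just before it. There is no depth.
- ctrl.close_job(): hands the job in, once; it reports no verdict.
Trained networks look in the newest picture that a camera, given by its name, has taken for a name from the list of things; names that differ only in an ending like _2 or _b are one class to them, and where a whole thing is asked for, a point or a joint stands for the part that bears it (a point fixed in the world has none). Each returns a list of dicts, best first, with "p" (0 to 1); they miss things now and then, are a little off and sometimes report something else, mostly with a low value. They report only what shows in the picture. A call takes as long as a camera call. They do not tell look-alikes from the thing itself.
- ctrl.boxes_of(camera, name): "location" ([x, y, z] in mm, in world coordinates, good to about 4 mm: the middle of the surface that is visible of it).
- ctrl.regions_of(camera, name): "mask" (384x512 bool, what is visible of it).
- ctrl.pinpoint(camera, name): "location" ([x, y, z] in mm, in world coordinates, good to about 4 mm: a listed point, or the origin of a listed thing).
The state is a dict: "t": time; "qpos": joint angles; "qvel": joint speeds; "joint_torque": joint torques, N m; "ee_pos": TCP position; "orientation": TCP orientation; "ft_force": force on the tool from outside, world axes, zero at the start; "moment": the same for the moment, N m; "width": finger opening in mm.
Only numpy, scipy, OpenCV 4.12 (cv2) and the standard library are available. Lean on these libraries where they do the work, as an engineer would, in place of code of your own. Each camera call takes 0.05 s, during which the arm holds its last target.

## Working session

There is one attempt and no reset: what is moved stays moved. The work goes in short steps, Python scripts to look and compute and a tool call to move; the robot and the scene stay as the last step left them, time stands still between calls to the robot, and variables do not carry over. Pictures are saved under pics/ and viewed, and the job is handed in when it is done.

Besides the shell and the picture viewer there is one more tool, called after "Request:" as name(argument=value, ...) on one line, values as JSON. move_arm: Moves the arm, as the interface text tells. Its arguments: {"type":"object","properties":{"motion":{"type":"array","items":{"type":"array"}},"gripper":{"type":"number"}},"required":["motion"]}

```bash
mkdir -p pics; cat > h.py <<'E'
import numpy as np, cv2
from scipy.spatial.transform import Rotation as Rn
from workcell import ctrl
def save(name,fn,crop=None,scale=1):
    im=ctrl.get_image(name); p=im["pixels"][:,:,::-1]
    if crop: p=p[crop[1]:crop[3],crop[0]:crop[2]]
    if scale!=1: p=cv2.resize(p,None,fx=scale,fy=scale,interpolation=cv2.INTER_CUBIC)
    cv2.imwrite("pics/"+fn,p); return im
def proj(im,X,obs=None):
    X=np.atleast_2d(np.array(X,float))
    if "R" in im: R,t=np.array(im["R"]),np.array(im["t"])
    else:
        o=obs or ctrl.get_obs(); M=np.array(im["mount"]); T=np.eye(4); T[:3,:3]=Rn.from_rotvec(o["orientation"]).as_matrix(); T[:3,3]=o["ee_pos"]
        W=np.linalg.inv(T@M); R,t=W[:3,:3],W[:3,3]
    return cv2.projectPoints(X,cv2.Rodrigues(R)[0],t,np.array(im["camera_matrix"]),np.array(im["D"]))[0].reshape(-1,2)
def unproj(im,px,z,obs=None):
    if "R" in im: R,t=np.array(im["R"]),np.array(im["t"])
    else:
        o=obs or ctrl.get_obs(); M=np.array(im["mount"]); T=np.eye(4); T[:3,:3]=Rn.from_rotvec(o["orientation"]).as_matrix(); T[:3,3]=o["ee_pos"]
        W=np.linalg.inv(T@M); R,t=W[:3,:3],W[:3,3]
    u=cv2.undistortPoints(np.array([[px]],float),np.array(im["camera_matrix"]),np.array(im["D"])).reshape(2)
    d=R.T@np.array([u[0],u[1],1]); c=-R.T@t
    return c+d*(z-c[2])/d[2]
E
python3 - <<'E'
from h import *
o=ctrl.get_obs(); print(o)
a=save("scene","s0.png",scale=1.5); b=save("top","t0.png",scale=1.5); c=save("wrist","w0.png")
for cam in ["scene","top"]:
    for n in ["bowl_floor","stick_mid","stick_foot","stick","stand_well","knob_grip","mark","lever_pivot","lever_tip","tin","loupe","bench_block","brush"]+["pellet%d"%i for i in (1,2)]:
        print(cam,n,[(np.round(d["location"]).astype(int).tolist(),round(d["p"],2)) for d in ctrl.pinpoint(cam,n)][:8])
E
```

```text
{'t': 0.0, 'qpos': array([-1.18901239e+00,  4.23832950e-01,  1.63068441e+00, -3.48415575e-05,
        1.08862751e+00, -1.89932739e-02]), 'qvel': array([ 2.70496508e-04, -1.46196202e-03,  4.67843113e-05,  9.60549085e-05,
        2.79543311e-04, -1.89698170e-03]), 'joint_torque': array([-3.89421388e-03, -5.44622219e+01, -2.73666072e+01,  6.41785492e-02,
        2.28552846e-02, -1.33141061e-04]), 'ee_pos': array([ 243.64230047, -574.94215542,  221.90883678]), 'orientation': array([-2.61846687e+00,  1.73431623e+00,  2.03379317e-03]), 'ft_force': array([-0.41898948,  0.22258005, -0.1591187 ]), 'moment': array([ 0.05506927,  0.00018126, -0.00531669]), 'width': 87.9404683097077}
scene bowl_floor [([591, 86, 55], 0.76), ([300, -299, 56], 0.61), ([554, 288, 6], 0.44), ([557, 290, 6], 0.29)]
scene stick_mid [([550, 288, 81], 0.94)]
scene stick_foot [([553, 290, 6], 0.56)]
scene stick [([554, 293, 7], 0.88)]
scene stand_well [([550, 287, 6], 0.59)]
scene knob_grip [([526, -216, 47], 0.69), ([377, 210, 3], 0.36), ([389, -99, -2], 0.28)]
scene mark [([512, -162, 58], 0.76)]
scene lever_pivot [([5
[... 1055 characters left out ...]
 ([554, 289, 79], 0.41)]
top lever_pivot [([561, -346, 61], 0.56), ([623, 128, 68], 0.5)]
top lever_tip [([539, -354, 103], 0.65), ([531, -215, 42], 0.46)]
top tin [([375, 210, 0], 0.73), ([539, -349, 105], 0.44)]
top loupe [([390, -103, 5], 0.69)]
top bench_block [([746, -135, 1], 0.67)]
top brush [([729, 234, 3], 0.57), ([551, 293, 4], 0.47)]
top pellet1 [([585, 134, 64], 0.58), ([630, 68, 68], 0.55), ([625, 131, 71], 0.54), ([638, 100, 70], 0.51), ([613, 44, 67], 0.47), ([555, 64, 65], 0.43), ([574, 41, 64], 0.38)]
top pellet2 [([585, 134, 64], 0.58), ([630, 68, 68], 0.55), ([625, 131, 71], 0.54), ([638, 100, 70], 0.51), ([613, 44, 67], 0.47), ([555, 64, 65], 0.43), ([574, 41, 64], 0.38)]
```

View pics/s0.png

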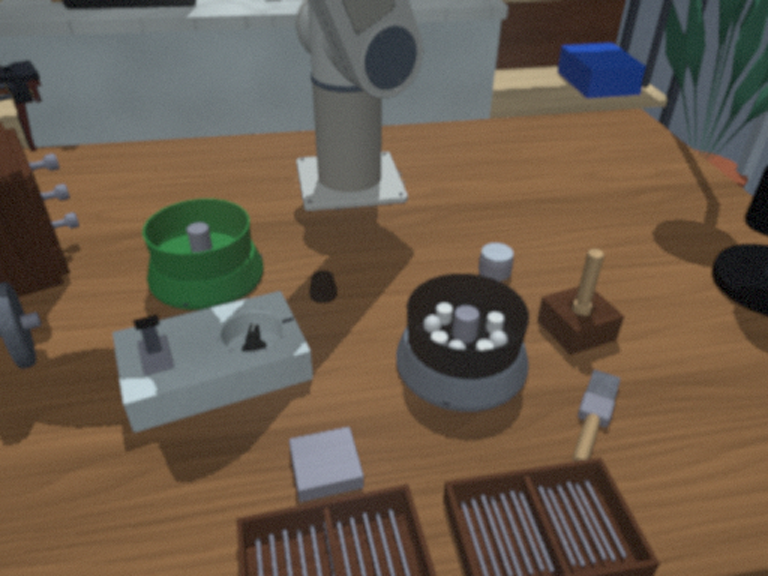

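View pics/t0.png

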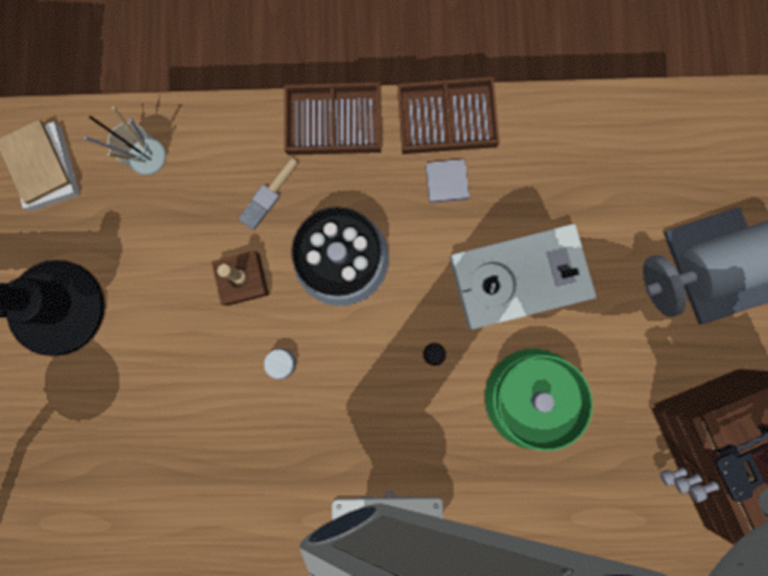

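View pics/w0.png

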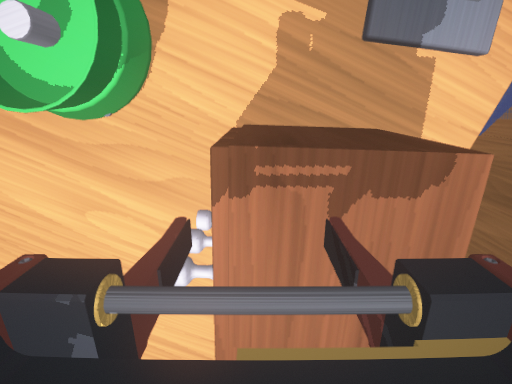

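Candidates: bowl is the black one at top-pic (337,255); the green look-alike is at (540,400). The stick is at (232,273), with the brush at (268,192) as a possible confusion. The knob at (490,285) could be taken for the loupe at (433,354). I'll check close crops.

```bash
python3 - <<'E'
from h import *
im=ctrl.get_image("top"); p=im["pixels"][:,:,::-1]
a=cv2.resize(p[130:215,130:265],None,fx=5,fy=5,interpolation=cv2.INTER_CUBIC)[:425,:675]
b=cv2.resize(p[140:225,295:400],None,fx=5,fy=5,interpolation=cv2.INTER_CUBIC)
cv2.imwrite("pics/c1.png",a);cv2.imwrite("pics/c2.png",b)
w=ctrl.get_image("wrist");print(np.round(w["mount"],3),w["camera_matrix"],w["D"])
E
```

```text
[[ 1.00000e+00  0.00000e+00  1.00000e-03  4.15000e-01]
 [-1.00000e-03  9.56000e-01  2.93000e-01 -8.13420e+01]
 [-1.00000e-03 -2.93000e-01  9.56000e-01 -1.61706e+02]
 [ 0.00000e+00  0.00000e+00  0.00000e+00  1.00000e+00]] [[272.3457838    0.         257.53849564]
 [  0.         272.3457838  187.05249667]
 [  0.           0.           1.        ]] [-0.03157831  0.          0.          0.          0.        ]
```

View pics/c1.png

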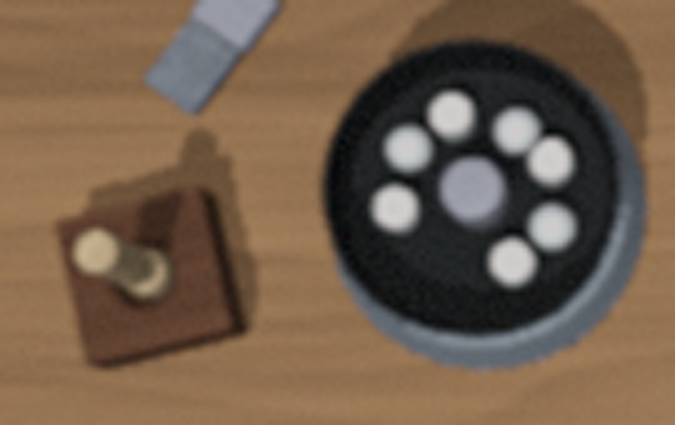

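View pics/c2.png

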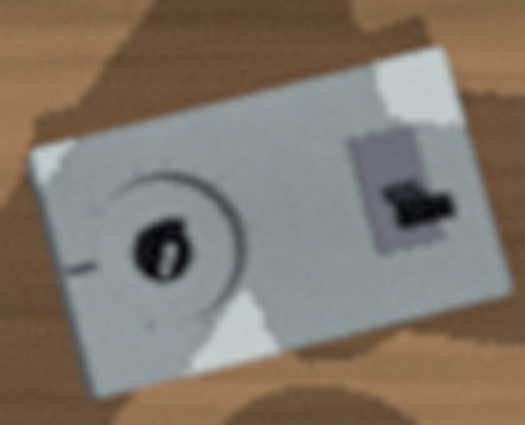

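```bash
cat > plan.py <<'E'
import json,os
from h import *
F="cmd.json"
def down(yaw): # tool x heading yaw, z down
    c,s=np.cos(yaw),np.sin(yaw); return np.array([[c,s,0],[s,-c,0],[0,0,-1.]])
def load():
    if os.path.exists(F):
        d=json.load(open(F)); return np.array(d[0]),d[1]
    return np.array([243.862,-575.444,222.675]),-1.17
def rows(wps,commit=True):
    """wps: list of (x,y,z,yaw), multiples of 5; prints calls"""
    p,yaw=load(); 
    while len(wps)%5: wps=list(wps)+[wps[-1]]
    for k in range(0,len(wps),5):
        R=down(yaw); out=[]
        for x,y,z,w in wps[k:k+5]:
            d=R.T@(np.array([x,y,z])-p)/150; rz=-np.degrees(w-yaw)/60
            out.append([[round(float(v),3)+0.0 for v in d],[0,0,round(float(rz),3)+0.0]])
        print(json.dumps(out), "MAX",max(abs(v) for r in out for v in r[0]+r[1]))
        e=out[-1]; p=p+R@np.array(e[0])*150; yaw=yaw-np.radians(e[1][2]*60)
    print("end",p,yaw)
    if commit: json.dump([p.tolist(),yaw],open(F,"w"))
def lin(*pts_n):
    """lin(n1,pt1,n2,pt2..) from current"""
    p,yaw=load(); cur=np.array([*p,yaw]); o=[]
    for i in range(0,len(pts_n),2):
        n,t=pts_n[i],np.array(pts_n[i+1],float)
        o+= [tuple(cur+(t-cur)*j/n) for j in range(1,n+1)]; cur=t
    return o
E
python3 - <<'E'
from plan import *
rows(lin(22,(553,270,222,0),3,(553,270,222,0)))
E
```

```text
[[[-0.199, -0.186, 0.0], [0, 0, -0.051]], [[-0.399, -0.372, 0.0], [0, 0, -0.102]], [[-0.598, -0.559, 0.001], [0, 0, -0.152]], [[-0.797, -0.745, 0.001], [0, 0, -0.203]], [[-0.997, -0.931, 0.001], [0, 0, -0.254]]] MAX 0.997
[[[-0.143, -0.232, 0.0], [0, 0, -0.051]], [[-0.286, -0.464, 0.0], [0, 0, -0.101]], [[-0.43, -0.696, 0.001], [0, 0, -0.152]], [[-0.573, -0.928, 0.001], [0, 0, -0.203]], [[-0.717, -1.16, 0.001], [0, 0, -0.254]]] MAX 1.16
[[[-0.077, -0.262, 0.0], [0, 0, -0.051]], [[-0.154, -0.523, 0.0], [0, 0, -0.101]], [[-0.232, -0.785, 0.001], [0, 0, -0.152]], [[-0.309, -1.047, 0.001], [0, 0, -0.203]], [[-0.386, -1.308, 0.001], [0, 0, -0.254]]] MAX 1.308
[[[-0.006, -0.273, 0.0], [0, 0, -0.051]], [[-0.012, -0.546, 0.0], [0, 0, -0.101]], [[-0.018, -0.818, 0.001], [0, 0, -0.152]], [[-0.024, -1.091, 0.001], [0, 0, -0.203]], [[-0.03, -1.364, 0.001], [0, 0, -0.254]]] MAX 1.364
[[[0.066, -0.264, 0.0], [0, 0, -0.05]], [[0.132, -0.529, 0.0], [0, 0, -0.101]], [[0.132, -0.529, 0.0], [0, 0, -0.101]], [[0.132, -0.529, 0.0], [0, 0, -0.101]], [[0.132, -0.529, 0.0], [0, 0, -0.101]]] MAX 0.529
end [552.93295531 270.00136158 222.075     ] -0.0002803353134002845
```

```bash
rm cmd.json; python3 - <<'E'
from plan import *
rows(lin(30,(553,270,222,0)))
E
```

```text
[[[-0.146, -0.137, 0.0], [0, 0, -0.037]], [[-0.292, -0.273, 0.0], [0, 0, -0.074]], [[-0.439, -0.41, 0.0], [0, 0, -0.112]], [[-0.585, -0.546, 0.001], [0, 0, -0.149]], [[-0.731, -0.683, 0.001], [0, 0, -0.186]]] MAX 0.731
[[[-0.117, -0.162, 0.0], [0, 0, -0.037]], [[-0.234, -0.324, 0.0], [0, 0, -0.075]], [[-0.351, -0.487, 0.0], [0, 0, -0.112]], [[-0.468, -0.649, 0.0], [0, 0, -0.149]], [[-0.585, -0.811, 0.0], [0, 0, -0.186]]] MAX 0.811
[[[-0.083, -0.182, 0.001], [0, 0, -0.038]], [[-0.167, -0.364, 0.001], [0, 0, -0.075]], [[-0.25, -0.546, 0.001], [0, 0, -0.112]], [[-0.333, -0.727, 0.001], [0, 0, -0.149]], [[-0.417, -0.909, 0.001], [0, 0, -0.187]]] MAX 0.909
[[[-0.046, -0.195, 0.0], [0, 0, -0.037]], [[-0.093, -0.389, 0.001], [0, 0, -0.074]], [[-0.139, -0.584, 0.001], [0, 0, -0.111]], [[-0.185, -0.779, 0.001], [0, 0, -0.149]], [[-0.232, -0.973, 0.001], [0, 0, -0.186]]] MAX 0.973
[[[-0.008, -0.2, 0.0], [0, 0, -0.037]], [[-0.015, -0.4, 0.0], [0, 0, -0.074]], [[-0.023, -0.6, 0.0], [0, 0, -0.112]], [[-0.031, -0.8, 0.001], [0, 0, -0.149]], [[-0.039, -1.0, 0.001], [0, 0, -0.186]]] MAX 1.0
[[[0.031, -0.197, 0.0], [0, 0, -0.037]], [[0.062, -0.395, 0.0], [0, 0, -0.075]], [[0.093, -0.592, 0.0], [0, 0, -0.112]], [[0.124, -0.79, 0.0], [0, 0, -0.149]], [[0.155, -0.988, 0.0], [0, 0, -0.186]]] MAX 0.988
end [553.03309626 270.04187326 222.075     ] -0.0002803353134002706
```

Request:
move_arm(motion=[[[-0.146,-0.137,0],[0,0,-0.037]],[[-0.292,-0.273,0],[0,0,-0.074]],[[-0.439,-0.41,0],[0,0,-0.112]],[[-0.585,-0.546,0.001],[0,0,-0.149]],[[-0.731,-0.683,0.001],[0,0,-0.186]]])

```text
t: 2.38
ee_pos: [295.7, -433.7, 222.7]
orientation: [2.776, -1.47, 0.0]
ft_force: [-0.7, -0.0, 0.2]
width: 88.0
```

Request:
move_arm(motion=[[[-0.117,-0.162,0],[0,0,-0.037]],[[-0.234,-0.324,0],[0,0,-0.075]],[[-0.351,-0.487,0],[0,0,-0.112]],[[-0.468,-0.649,0],[0,0,-0.149]],[[-0.585,-0.811,0],[0,0,-0.186]]])

```text
t: 3.0
ee_pos: [347.2, -292.8, 222.7]
orientation: [2.906, -1.193, 0.001]
ft_force: [0.1, 0.6, 0.3]
width: 88.0
```

Request:
move_arm(motion=[[[-0.083,-0.182,0.001],[0,0,-0.038]],[[-0.167,-0.364,0.001],[0,0,-0.075]],[[-0.25,-0.546,0.001],[0,0,-0.112]],[[-0.333,-0.727,0.001],[0,0,-0.149]],[[-0.417,-0.909,0.001],[0,0,-0.187]]])

```text
t: 3.62
ee_pos: [398.7, -151.9, 222.6]
orientation: [3.009, -0.903, 0.001]
ft_force: [0.0, -0.2, 0.4]
width: 87.7
```

Request:
move_arm(motion=[[[-0.046,-0.195,0],[0,0,-0.037]],[[-0.093,-0.389,0.001],[0,0,-0.074]],[[-0.139,-0.584,0.001],[0,0,-0.111]],[[-0.185,-0.779,0.001],[0,0,-0.149]],[[-0.232,-0.973,0.001],[0,0,-0.186]]])

```text
t: 4.25
ee_pos: [450.3, -10.8, 222.4]
orientation: [-3.082, 0.606, -0.001]
ft_force: [-0.2, 0.2, 0.3]
width: 87.8
```

Request:
move_arm(motion=[[[-0.008,-0.2,0],[0,0,-0.037]],[[-0.015,-0.4,0],[0,0,-0.074]],[[-0.023,-0.6,0],[0,0,-0.112]],[[-0.031,-0.8,0.001],[0,0,-0.149]],[[-0.039,-1.0,0.001],[0,0,-0.186]]])

```text
t: 4.88
ee_pos: [501.8, 130.2, 222.2]
orientation: [-3.127, 0.304, -0.0]
ft_force: [-0.5, 0.1, -0.6]
width: 87.9
```

Request:
move_arm(motion=[[[0.031,-0.197,0],[0,0,-0.037]],[[0.062,-0.395,0],[0,0,-0.075]],[[0.093,-0.592,0],[0,0,-0.112]],[[0.124,-0.79,0],[0,0,-0.149]],[[0.155,-0.988,0],[0,0,-0.186]]])

```text
t: 5.5
ee_pos: [553.3, 271.0, 222.1]
orientation: [3.142, 0.002, 0.0]
ft_force: [-0.4, -0.2, 0.1]
width: 87.9
```

```bash
python3 - <<'E'
from h import *
o=ctrl.get_obs(); print(o["ee_pos"],o["t"])
im=save("wrist","w1.png")
for n in ["stick_mid","stand_well"]: print(n,[(np.round(d["location"],1),round(d["p"],2)) for d in ctrl.pinpoint("wrist",n)][:4])
m=ctrl.regions_of("wrist","stick")
for d in m[:2]:
    ys,xs=np.where(d["mask"]); print(d["p"],xs.min(),xs.max(),ys.min(),ys.max())
print(unproj(im,(257,200),153,o))
E
```

```text
[553.32533205 270.99713067 222.08755742] 5.5
stick_mid [(array([552.5, 292. ,  83.9]), 0.83)]
stand_well [(array([553.3, 290.5,   5.4]), 0.91), (array([554.2,  61. ,  70.2]), 0.39)]
0.62 245 269 142 189
[553.56150457 268.45128976 153.        ]
```

View pics/w1.png

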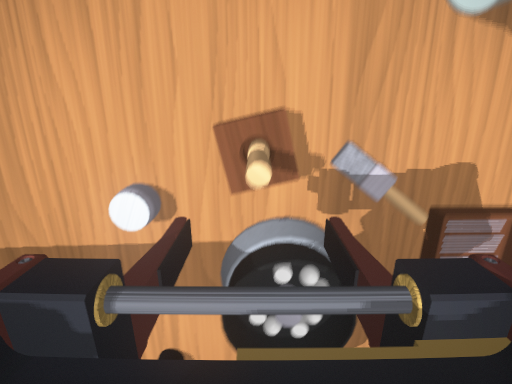

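```bash
python3 - <<'E'
from h import *
o=ctrl.get_obs(); im=save("wrist","w1c.png",crop=(200,90,320,210),scale=5)
for px,z in [((258.5,175),153),((215,126),50),((284,109),50),((299,180),50),((232,193),50)]: print(unproj(im,px,z,o))
E
```

```text
[554.14489855 290.65674637 153.        ]
[502.25647182 324.53680858  50.        ]
[584.56571781 344.25744331  50.        ]
[606.13139003 257.23074388  50.        ]
[520.43706393 239.77282465  50.        ]
```

View pics/w1c.png

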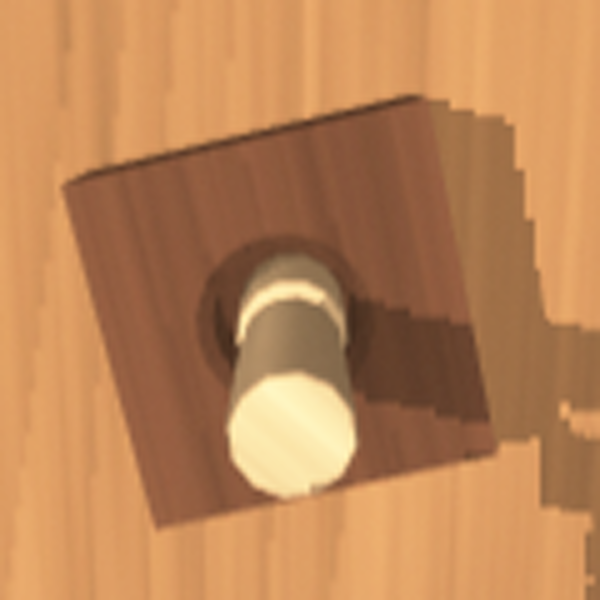

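```bash
python3 - <<'E'
from plan import *
rows(lin(2,(553.5,290.3,195,0),3,(553.5,290.3,86,0)))
E
```

```text
[[[0.002, -0.068, 0.09], [0, 0, 0.0]], [[0.003, -0.135, 0.18], [0, 0, 0.0]], [[0.003, -0.135, 0.423], [0, 0, 0.0]], [[0.003, -0.135, 0.665], [0, 0, 0.0]], [[0.003, -0.135, 0.907], [0, 0, 0.0]]] MAX 0.907
end [553.48877303 290.29174632  86.025     ] -0.0002803353134002706
```

Request:
move_arm(motion=[[[0.002,-0.068,0.09],[0,0,0]],[[0.003,-0.135,0.18],[0,0,0]],[[0.003,-0.135,0.423],[0,0,0]],[[0.003,-0.135,0.665],[0,0,0]],[[0.003,-0.135,0.907],[0,0,0]]])

```text
t: 6.38
ee_pos: [552.9, 290.4, 83.9]
orientation: [3.141, -0.001, -0.001]
ft_force: [0.1, -0.1, 0.1]
width: 87.8
```

Request:
move_arm(motion=[[[0,0,0],[0,0,0]],[[0,0,0],[0,0,0]],[[0,0,0],[0,0,0]],[[0,0,0],[0,0,0]],[[0,0,0],[0,0,0]]], gripper=0.1)

```text
t: 7.0
ee_pos: [553.9, 290.5, 86.9]
orientation: [-3.141, 0.001, -0.002]
ft_force: [0.3, -0.1, -0.3]
width: 41.5
```

```bash
python3 - <<'E'
from h import *
o=ctrl.get_obs(); print(o["ee_pos"],o["t"],o["width"],o["ft_force"],o["moment"])
im=save("wrist","w2.png")
E
```

```text
[553.86900259 290.46979514  86.86448744] 7.0 41.49529433792178 [ 0.31809662 -0.13646647 -0.34573584] [-0.02970293 -0.09050333 -0.02356965]
```

View pics/w2.png

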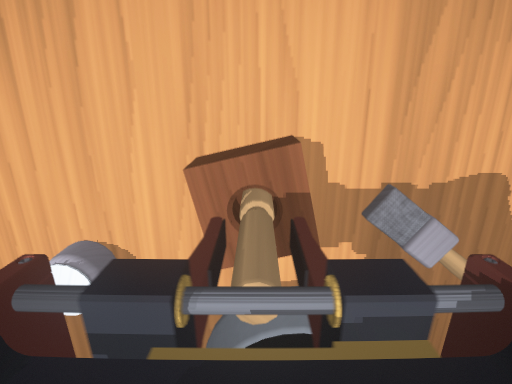

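Request:
move_arm(motion=[[[0,0,0],[0,0,0]],[[0,0,0],[0,0,0]],[[0,0,0],[0,0,0]],[[0,0,0],[0,0,0]],[[0,0,0],[0,0,0]]], gripper=0.1)

```text
t: 7.68
ee_pos: [553.6, 290.3, 86.1]
orientation: [-3.142, 0.0, -0.0]
ft_force: [-0.6, 1.3, 1.5]
width: 23.8
```

```bash
python3 - <<'E'
from plan import *
o=ctrl.get_obs(); print(o["ee_pos"],o["t"],o["width"],o["ft_force"])
im=save("top","t1.png",crop=(170,120,270,220),scale=6)
print(unproj(im,(224.4,167.6),100))
rows(lin(5,(553.5,290.3,226,0)))
E
```

```text
[553.56171051 290.33085862  86.14113104] 7.675 23.767111970125125 [-0.5665099   1.26665616  1.46045891]
[590.11762712  86.72348366 100.        ]
[[[0.0, 0.0, -0.187], [0, 0, 0.0]], [[0.0, 0.0, -0.373], [0, 0, 0.0]], [[0.0, 0.0, -0.56], [0, 0, 0.0]], [[0.0, 0.0, -0.747], [0, 0, 0.0]], [[0.0, 0.0, -0.933], [0, 0, 0.0]]] MAX 0.933
end [553.48877303 290.29174632 225.975     ] -0.0002803353134002706
```

View pics/t1.png

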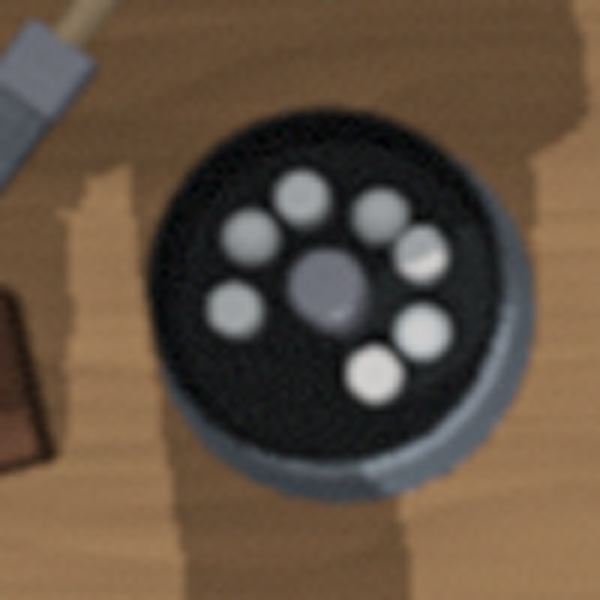

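Request:
move_arm(motion=[[[0,0,-0.187],[0,0,0]],[[0,0,-0.373],[0,0,0]],[[0,0,-0.56],[0,0,0]],[[0,0,-0.747],[0,0,0]],[[0,0,-0.933],[0,0,0]]])

```text
t: 8.35
ee_pos: [553.2, 290.2, 226.5]
orientation: [3.141, -0.0, -0.001]
ft_force: [0.6, 0.8, -0.6]
width: 23.6
```

```bash
python3 - <<'E'
from plan import *
o=ctrl.get_obs(); print(o["ee_pos"],o["t"],o["width"],o["ft_force"])
im=ctrl.get_image("top")
C=np.array([590.5,87]); P=[]
for c in [(235,309),(249,237),(302,197),(380,215),(421,253),(422,332),(374,375)]:
    w=unproj(im,(170+c[0]/6,120+c[1]/6),74)[:2]; P.append(w.tolist()); d=w-C; print(np.round(w,1),np.linalg.norm(d).round(1),np.degrees(np.arctan2(d[1],d[0])).round())
json.dump(P,open("start.json","w"))
x,y=C+48*np.array([np.cos(np.radians(156)),np.sin(np.radians(156))])
rows(lin(10,(x,y,226,0),5,(x,y,137,0)))
E
```

```text
[553.20044652 290.15206613 226.49960458] 8.35 23.624585366253648 [ 0.5742841   0.779209   -0.61038869]
[583.5 134.4] 47.9 98.0
[619.1 127.3] 49.4 55.0
[638.4 101. ] 49.9 16.0
[628.6  62.7] 45.2 -33.0
[609.2  42.8] 48.0 -67.0
[570.2  42.8] 48.6 -115.0
[549.6  66.5] 45.8 -153.0
[[[-0.005, 0.123, 0.0], [0, 0, 0.0]], [[-0.009, 0.245, 0.0], [0, 0, 0.0]], [[-0.014, 0.368, 0.0], [0, 0, 0.0]], [[-0.018, 0.49, 0.0], [0, 0, 0.0]], [[-0.023, 0.613, 0.0], [0, 0, 0.0]]] MAX 0.613
[[[-0.004, 0.122, 0.0], [0, 0, 0.0]], [[-0.009, 0.245, 0.0], [0, 0, 0.0]], [[-0.013, 0.367, 0.0], [0, 0, 0.0]], [[-0.018, 0.49, 0.0], [0, 0, 0.0]], [[-0.022, 0.612, 0.0], [0, 0, 0.0]]] MAX 0.612
[[[0.0, 0.0, 0.119], [0, 0, 0.0]], [[0.0, 0.0, 0.237], [0, 0, 0.0]], [[0.0, 0.0, 0.356], [0, 0, 0.0]], [[0.0, 0.0, 0.474], [0, 0, 0.0]], [[0.0, 0.0, 0.593], [0, 0, 0.0]]] MAX 0.593
end [546.68726168 106.5436458  137.025     ] -0.0002803353134002706
```

Request:
move_arm(motion=[[[-0.005,0.123,0],[0,0,0]],[[-0.009,0.245,0],[0,0,0]],[[-0.014,0.368,0],[0,0,0]],[[-0.018,0.49,0],[0,0,0]],[[-0.023,0.613,0],[0,0,0]]])

```text
t: 9.02
ee_pos: [549.9, 196.8, 225.7]
orientation: [3.141, -0.001, -0.001]
ft_force: [0.4, 0.4, -0.8]
width: 23.6
```

Request:
move_arm(motion=[[[-0.004,0.122,0],[0,0,0]],[[-0.009,0.245,0],[0,0,0]],[[-0.013,0.367,0],[0,0,0]],[[-0.018,0.49,0],[0,0,0]],[[-0.022,0.612,0],[0,0,0]]])

```text
t: 9.65
ee_pos: [546.7, 105.3, 226.0]
orientation: [-3.142, 0.0, -0.0]
ft_force: [0.4, -0.2, -0.1]
width: 23.6
```

```bash
python3 - <<'E'
from plan import *
o=ctrl.get_obs(); print(o["ee_pos"],o["t"],o["width"],o["ft_force"])
save("wrist","w3.png"); save("scene","s3.png",crop=(230,140,440,290),scale=3.5)
E
```

```text
[546.65462859 105.33441887 226.01876382] 9.65 23.57323818798065 [ 0.41627358 -0.22466385 -0.09182358]
```

View pics/s3.png

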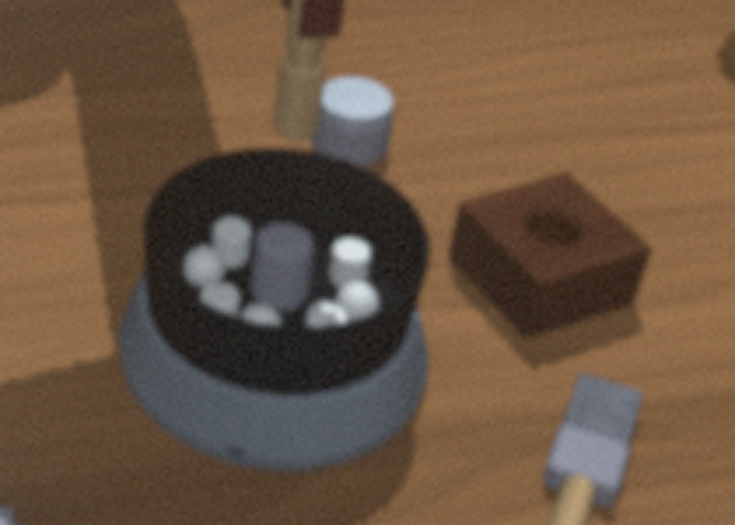

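View pics/w3.png

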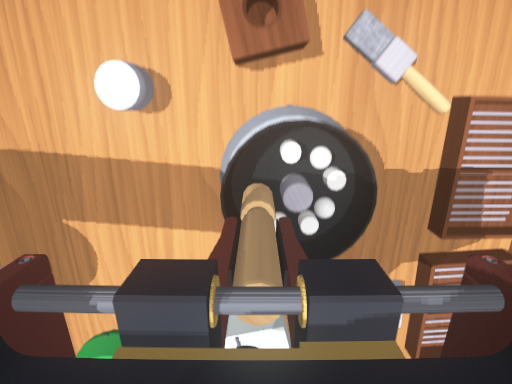

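The scene crop shows the stick upright in the jaws (300,80). In the wrist view its foot hangs over the gap in the pellet ring (258,195). Going down.

Request:
move_arm(motion=[[[0,0,0.119],[0,0,0]],[[0,0,0.237],[0,0,0]],[[0,0,0.356],[0,0,0]],[[0,0,0.474],[0,0,0]],[[0,0,0.593],[0,0,0]]])

```text
t: 10.38
ee_pos: [546.5, 106.7, 135.5]
orientation: [3.142, 0.0, -0.001]
ft_force: [0.2, 0.5, -0.4]
width: 23.3
```

```bash
python3 - <<'E'
from plan import *
o=ctrl.get_obs(); print(o["ee_pos"],o["t"],o["width"],o["ft_force"])
C=np.array([590.5,87])
w=[]
for a in np.linspace(156,156-240,26)[1:]:
    r=np.radians(a); w.append((C[0]+48*np.cos(r),C[1]+48*np.sin(r),137,0))
rows(w)
save("scene","s4.png",crop=(230,140,440,290),scale=3.5)
E
```

```text
[546.50303789 106.73111498 135.49873932] 10.375 23.2903895371397 [ 0.18032812  0.45704139 -0.41154797]
[[[0.026, -0.047, 0.0], [0, 0, 0.0]], [[0.059, -0.089, 0.0], [0, 0, 0.0]], [[0.099, -0.125, 0.0], [0, 0, 0.0]], [[0.144, -0.153, 0.0], [0, 0, 0.0]], [[0.193, -0.174, 0.0], [0, 0, 0.0]]] MAX 0.193
[[[0.052, -0.012, 0.0], [0, 0, 0.0]], [[0.106, -0.016, 0.0], [0, 0, 0.0]], [[0.159, -0.01, 0.0], [0, 0, 0.0]], [[0.211, 0.004, 0.0], [0, 0, 0.0]], [[0.259, 0.027, 0.0], [0, 0, 0.0]]] MAX 0.259
[[[0.044, 0.031, 0.0], [0, 0, 0.0]], [[0.082, 0.068, 0.0], [0, 0, 0.0]], [[0.114, 0.111, 0.0], [0, 0, 0.0]], [[0.138, 0.159, 0.0], [0, 0, 0.0]], [[0.153, 0.211, 0.0], [0, 0, 0.0]]] MAX 0.211
[[[0.007, 0.053, 0.0], [0, 0, 0.0]], [[0.005, 0.106, 0.0], [0, 0, 0.0]], [[-0.007, 0.159, 0.0], [0, 0, 0.0]], [[-0.026, 0.208, 0.0], [0, 0, 0.0]], [[-0.054, 0.254, 0.0], [0, 0, 0.0]]] MAX 0.254
[[[-0.035, 0.041, 0.0], [0, 0, 0.0]], [[-0.076, 0.075, 0.0], [0, 0, 0.0]], [[-0.123, 0.102, 0.0], [0, 0, 0.0]], [[-0.173, 0.12, 0.0], [0, 0, 0.0]], [[-0.225, 0.13, 0.0], [0, 0, 0.0]]] MAX 0.225
end [595.56842123  39.32994005 137.025     ] -0.0002803353134002706
```

View pics/s4.png

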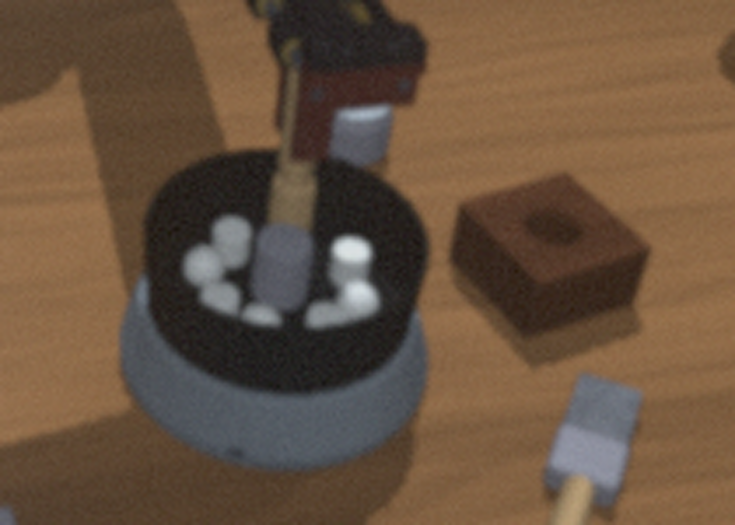

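Request:
move_arm(motion=[[[0.026,-0.047,0],[0,0,0]],[[0.059,-0.089,0],[0,0,0]],[[0.099,-0.125,0],[0,0,0]],[[0.144,-0.153,0],[0,0,0]],[[0.193,-0.174,0],[0,0,0]]])

```text
t: 11.05
ee_pos: [576.3, 133.0, 137.3]
orientation: [-3.142, 0.0, -0.001]
ft_force: [0.1, -0.6, -0.2]
width: 23.6
```

Request:
move_arm(motion=[[[0.052,-0.012,0],[0,0,0]],[[0.106,-0.016,0],[0,0,0]],[[0.159,-0.01,0],[0,0,0]],[[0.211,0.004,0],[0,0,0]],[[0.259,0.027,0],[0,0,0]]])

```text
t: 11.68
ee_pos: [612.8, 126.7, 136.5]
orientation: [3.138, 0.0, -0.008]
ft_force: [-4.5, -7.1, 4.4]
width: 23.7
```

Request:
move_arm(motion=[[[0.044,0.031,0],[0,0,0]],[[0.082,0.068,0],[0,0,0]],[[0.114,0.111,0],[0,0,0]],[[0.138,0.159,0],[0,0,0]],[[0.153,0.211,0],[0,0,0]]])

```text
t: 12.3
ee_pos: [635.5, 95.8, 136.0]
orientation: [3.14, -0.001, -0.008]
ft_force: [-2.3, -1.6, -1.0]
width: 23.8
```

```bash
python3 - <<'E'
from plan import *
o=ctrl.get_obs(); print(o["ee_pos"],o["t"],o["width"],o["ft_force"],o["moment"])
save("scene","s5.png",crop=(230,140,440,290),scale=3.5)
save("wrist","w5.png")
E
```

```text
[635.48160085  95.83862457 135.97224164] 12.3 23.777167977081135 [-2.29140116 -1.63146639 -0.9902769 ] [-0.417213    0.61060842 -0.00517726]
```

View pics/s5.png

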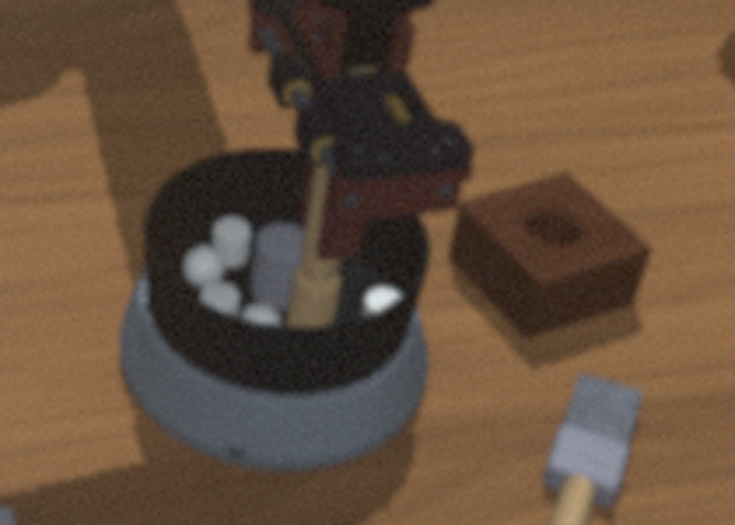

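View pics/w5.png

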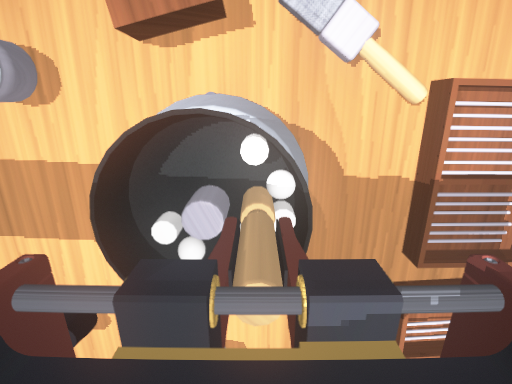

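```bash
cat > ov.py <<'E'
from plan import *
def overlay(cam,fn,crop,scale,C,obs=None,foot=None):
    im=ctrl.get_image(cam); p=im["pixels"][:,:,::-1].copy()
    big=cv2.resize(p[crop[1]:crop[3],crop[0]:crop[2]],None,fx=scale,fy=scale,interpolation=cv2.INTER_CUBIC)
    A=np.linspace(0,2*np.pi,60)
    L=[(C,18,100,(0,255,255)),(C,78,55,(0,255,0)),(C,87,106,(255,0,255))]
    if foot is not None: L.append((foot,14,108,(0,0,255)))
    for c,r,z,col in L:
        q=proj(im,np.c_[c[0]+r*np.cos(A),c[1]+r*np.sin(A),0*A+z],obs)
        q=((q-np.array(crop[:2])+.5)*scale-.5).astype(np.int32)
        cv2.polylines(big,[q.reshape(-1,1,2)],True,col,1)
    cv2.imwrite("pics/"+fn,big); return im
E
python3 - <<'E'
from ov import *
o=ctrl.get_obs()
overlay("wrist","w5o.png",(80,80,330,270),3,(590.5,87),o)
overlay("top","t5o.png",(170,120,270,220),6,(590.5,87))
E
```

```text
(no output)
```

View pics/w5o.png

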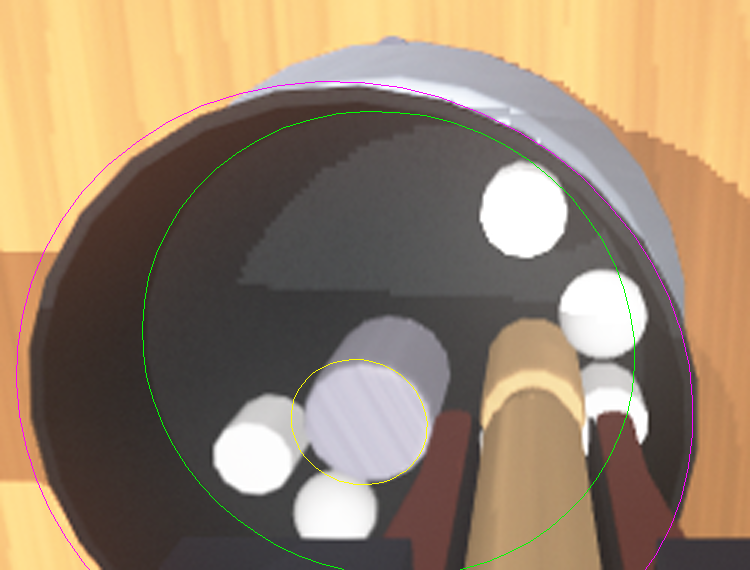

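View pics/t5o.png

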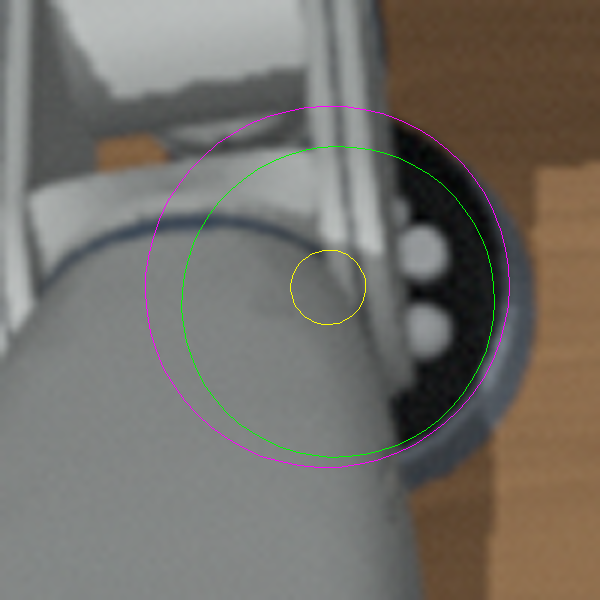

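```bash
python3 - <<'E'
from plan import *
# commanded pose after the first 3 stir calls
p=np.array([546.68726168,106.5436458,137.025])+150*np.array([.193+.259+.153, -(-.174+.027+.211),0]); print(p)
json.dump([p.tolist(),-0.00028],open("cmd.json","w"))
C=np.array([592,87]); w=[]
for a in np.linspace(10,-240,30):
    r=np.radians(a); w.append((C[0]+50*np.cos(r),C[1]+50*np.sin(r),137,0))
rows(w)
E
```

```text
[637.43726168  96.9436458  137.025     ]
[[[0.025, 0.008, 0.0], [0, 0, 0.0]], [[0.03, 0.058, 0.0], [0, 0, 0.0]], [[0.028, 0.108, 0.0], [0, 0, 0.0]], [[0.018, 0.157, 0.0], [0, 0, 0.0]], [[0.001, 0.204, 0.0], [0, 0, 0.0]]] MAX 0.204
[[[-0.025, 0.044, 0.0], [0, 0, 0.0]], [[-0.055, 0.084, 0.0], [0, 0, 0.0]], [[-0.091, 0.119, 0.0], [0, 0, 0.0]], [[-0.132, 0.148, 0.0], [0, 0, 0.0]], [[-0.177, 0.17, 0.0], [0, 0, 0.0]]] MAX 0.177
[[[-0.047, 0.016, 0.0], [0, 0, 0.0]], [[-0.097, 0.024, 0.0], [0, 0, 0.0]], [[-0.147, 0.025, 0.0], [0, 0, 0.0]], [[-0.197, 0.018, 0.0], [0, 0, 0.0]], [[-0.245, 0.004, 0.0], [0, 0, 0.0]]] MAX 0.245
[[[-0.045, -0.021, 0.0], [0, 0, 0.0]], [[-0.087, -0.049, 0.0], [0, 0, 0.0]], [[-0.124, -0.082, 0.0], [0, 0, 0.0]], [[-0.155, -0.121, 0.0], [0, 0, 0.0]], [[-0.181, -0.164, 0.0], [0, 0, 0.0]]] MAX 0.181
[[[-0.019, -0.047, 0.0], [0, 0, 0.0]], [[-0.03, -0.096, 0.0], [0, 0, 0.0]], [[-0.034, -0.146, 0.0], [0, 0, 0.0]], [[-0.031, -0.196, 0.0], [0, 0, 0.0]], [[-0.02, -0.244, 0.0], [0, 0, 0.0]]] MAX 0.244
[[[0.018, -0.047, 0.0], [0, 0, 0.0]], [[0.043, -0.091, 0.0], [0, 0, 0.0]], [[0.074, -0.13, 0.0], [0, 0, 0.0]], [[0.111, -0.164, 0.0], [0, 0, 0.0]], [[0.152, -0.192, 0.0], [0, 0, 0.0]]] MAX 0.192
end [566.94658844 130.26338449 137.025     ] -0.00028
```

Request:
move_arm(motion=[[[0.025,0.008,0],[0,0,0]],[[0.03,0.058,0],[0,0,0]],[[0.028,0.108,0],[0,0,0]],[[0.018,0.157,0],[0,0,0]],[[0.001,0.204,0],[0,0,0]]])

```text
t: 13.12
ee_pos: [634.3, 67.2, 135.7]
orientation: [-3.14, 0.001, 0.012]
ft_force: [-8.5, 4.7, -1.1]
width: 23.6
```

Request:
move_arm(motion=[[[-0.025,0.044,0],[0,0,0]],[[-0.055,0.084,0],[0,0,0]],[[-0.091,0.119,0],[0,0,0]],[[-0.132,0.148,0],[0,0,0]],[[-0.177,0.17,0],[0,0,0]]])

```text
t: 13.75
ee_pos: [610.7, 41.7, 137.2]
orientation: [-3.14, 0.002, -0.0]
ft_force: [-2.6, 4.8, 0.1]
width: 23.6
```

```bash
python3 - <<'E'
from ov import *
o=ctrl.get_obs(); print(o["ee_pos"],o["t"],o["width"],o["ft_force"],o["moment"])
overlay("wrist","w6.png",(120,20,370,210),3,(592,87),o)
save("scene","s6.png",crop=(230,140,440,290),scale=3.5)
E
```

```text
[610.72371392  41.67013893 137.21624979] 13.75 23.63959917322658 [-2.58144875  4.75482325  0.08452699] [ 1.27596387  0.52966512 -0.01597002]
```

View pics/w6.png

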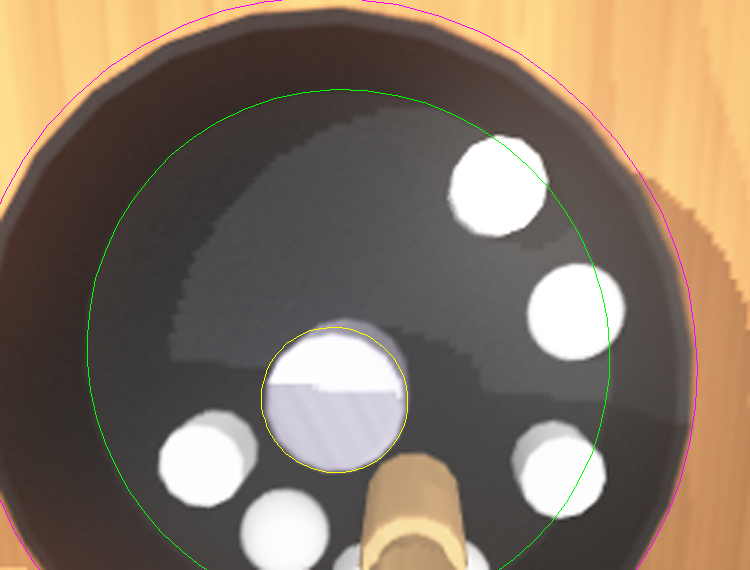

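View pics/s6.png

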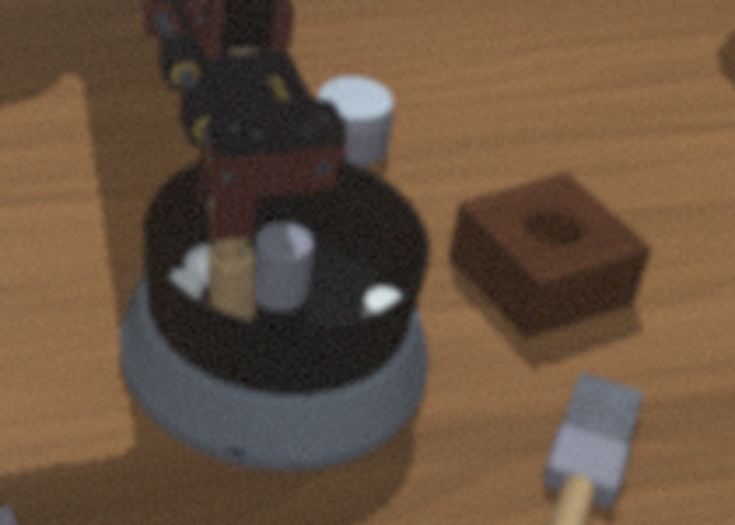

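```bash
python3 - <<'E'
from plan import *
p=np.array([637.43726168,96.9436458,137.025])+150*np.array([.001-.177,-(.204+.17),0]); print(p,np.degrees(np.arctan2(p[1]-87,p[0]-592)))
json.dump([p.tolist(),-0.00028],open("cmd.json","w"))
C=np.array([592,87]); w=[]
for a in np.linspace(-76,-250,20):
    r=np.radians(a); w.append((C[0]+54*np.cos(r),C[1]+54*np.sin(r),137,0))
rows(w)
E
```

```text
[611.03726168  40.8436458  137.025     ] -67.58622291693865
[[[-0.04, 0.042, 0.0], [0, 0, 0.0]], [[-0.097, 0.051, 0.0], [0, 0, 0.0]], [[-0.154, 0.051, 0.0], [0, 0, 0.0]], [[-0.211, 0.042, 0.0], [0, 0, 0.0]], [[-0.265, 0.025, 0.0], [0, 0, 0.0]]] MAX 0.265
[[[-0.052, -0.027, 0.0], [0, 0, 0.0]], [[-0.098, -0.061, 0.0], [0, 0, 0.0]], [[-0.138, -0.102, 0.0], [0, 0, 0.0]], [[-0.171, -0.149, 0.0], [0, 0, 0.0]], [[-0.197, -0.2, 0.0], [0, 0, 0.0]]] MAX 0.2
[[[-0.017, -0.055, 0.0], [0, 0, 0.0]], [[-0.024, -0.112, 0.0], [0, 0, 0.0]], [[-0.023, -0.17, 0.0], [0, 0, 0.0]], [[-0.013, -0.226, 0.0], [0, 0, 0.0]], [[0.007, -0.28, 0.0], [0, 0, 0.0]]] MAX 0.28
[[[0.027, -0.051, 0.0], [0, 0, 0.0]], [[0.063, -0.096, 0.0], [0, 0, 0.0]], [[0.105, -0.135, 0.0], [0, 0, 0.0]], [[0.153, -0.167, 0.0], [0, 0, 0.0]], [[0.205, -0.191, 0.0], [0, 0, 0.0]]] MAX 0.205
end [573.56439515 137.754142   137.025     ] -0.00028
```

Request:
move_arm(motion=[[[-0.04,0.042,0],[0,0,0]],[[-0.097,0.051,0],[0,0,0]],[[-0.154,0.051,0],[0,0,0]],[[-0.211,0.042,0],[0,0,0]],[[-0.265,0.025,0],[0,0,0]]])

```text
t: 14.48
ee_pos: [570.7, 36.8, 137.1]
orientation: [3.141, -0.0, 0.0]
ft_force: [1.0, 0.1, -0.4]
width: 23.7
```

Request:
move_arm(motion=[[[-0.052,-0.027,0],[0,0,0]],[[-0.098,-0.061,0],[0,0,0]],[[-0.138,-0.102,0],[0,0,0]],[[-0.171,-0.149,0],[0,0,0]],[[-0.197,-0.2,0],[0,0,0]]])

```text
t: 15.1
ee_pos: [546.6, 67.5, 139.1]
orientation: [-3.142, -0.0, -0.019]
ft_force: [12.4, -3.2, 3.7]
width: 23.7
```

Request:
move_arm(motion=[[[-0.017,-0.055,0],[0,0,0]],[[-0.024,-0.112,0],[0,0,0]],[[-0.023,-0.17,0],[0,0,0]],[[-0.013,-0.226,0],[0,0,0]],[[0.007,-0.28,0],[0,0,0]]])

```text
t: 15.72
ee_pos: [547.0, 109.7, 139.1]
orientation: [-3.141, -0.0, -0.015]
ft_force: [0.6, 0.2, -0.4]
width: 23.8
```

```bash
python3 - <<'E'
from ov import *
o=ctrl.get_obs(); print(o["ee_pos"],o["t"],o["width"],o["ft_force"],o["moment"])
overlay("wrist","w7.png",(180,90,430,280),3,(592,87),o)
save("scene","s7.png",crop=(230,140,440,290),scale=3.5)
E
```

```text
[546.98161048 109.69729622 139.06932033] 15.725 23.814023923696304 [ 0.57085849  0.16868464 -0.37758051] [-0.10356134 -0.3459924   0.04111805]
```

View pics/w7.png

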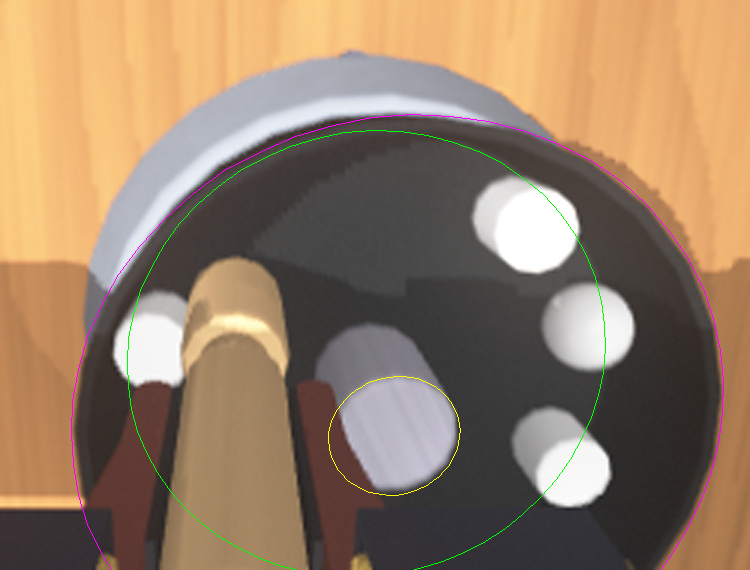

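View pics/s7.png

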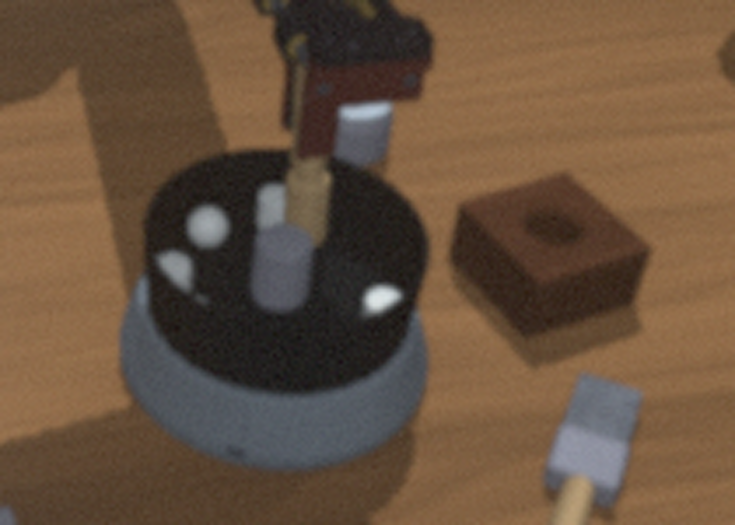

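Request:
move_arm(motion=[[[0.027,-0.051,0],[0,0,0]],[[0.063,-0.096,0],[0,0,0]],[[0.105,-0.135,0],[0,0,0]],[[0.153,-0.167,0],[0,0,0]],[[0.205,-0.191,0],[0,0,0]]])

```text
t: 16.45
ee_pos: [573.9, 138.1, 136.9]
orientation: [3.141, -0.0, -0.001]
ft_force: [0.6, 0.2, -0.1]
width: 23.7
```

Request:
move_arm(motion=[[[0,0,-0.12],[0,0,0]],[[0,0,-0.24],[0,0,0]],[[0,0,-0.36],[0,0,0]],[[0,0,-0.48],[0,0,0]],[[0,0,-0.6],[0,0,0]]])

```text
t: 17.08
ee_pos: [573.5, 137.7, 228.7]
orientation: [-3.141, 0.001, -0.001]
ft_force: [-0.3, 0.2, -0.5]
width: 23.8
```

```bash
python3 - <<'E'
from ov import *
p,y=load(); p[2]+=90; json.dump([p.tolist(),y],open("cmd.json","w"))
o=ctrl.get_obs(); print(o["ee_pos"],p,o["t"],o["width"],o["ft_force"],o["moment"])
overlay("wrist","w8.png",(150,90,400,290),3,(592,87),o)
overlay("top","t8.png",(170,120,270,220),6,(592,87),o)
print([(np.round(d["location"]).astype(int).tolist(),round(d["p"],2)) for d in ctrl.pinpoint("wrist","pellet1")])
print([(np.round(d["location"]).astype(int).tolist(),round(d["p"],2)) for d in ctrl.pinpoint("scene","pellet1")])
save("scene","s8.png",crop=(230,140,440,290),scale=3.5)
E
```

```text
[573.53493263 137.70017686 228.67805819] [573.56439515 137.754142   227.025     ] 17.075 23.762425283691993 [-0.31081421  0.17672206 -0.52305581] [-0.0445178  -0.14030941 -0.00994886]
[([655, 107, 66], 0.83), ([528, 97, 67], 0.81), ([631, 134, 67], 0.73), ([575, 142, 150], 0.68), ([538, 55, 67], 0.52), ([593, 84, 61], 0.44)]
[([526, 101, 66], 0.63), ([577, 23, 70], 0.49), ([629, 140, 67], 0.43), ([747, -135, -2], 0.43)]
```

View pics/w8.png

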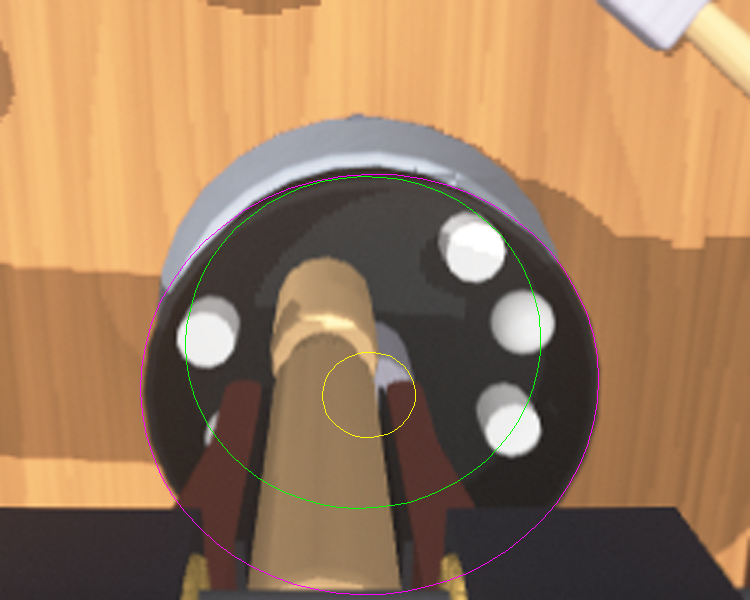

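View pics/t8.png

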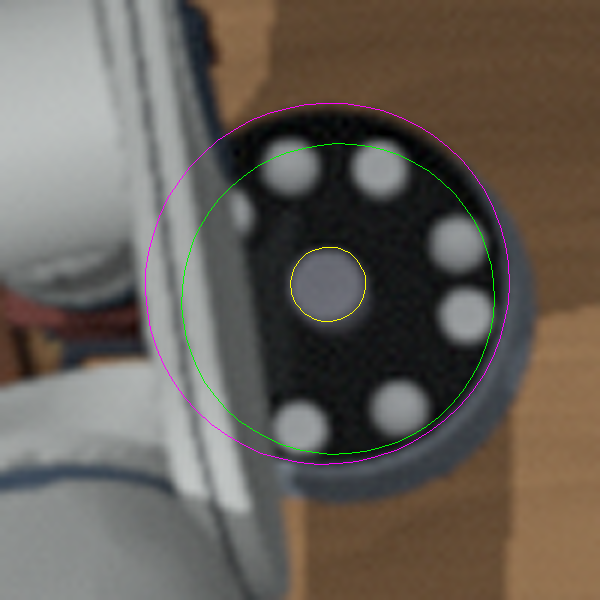

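View pics/s8.png

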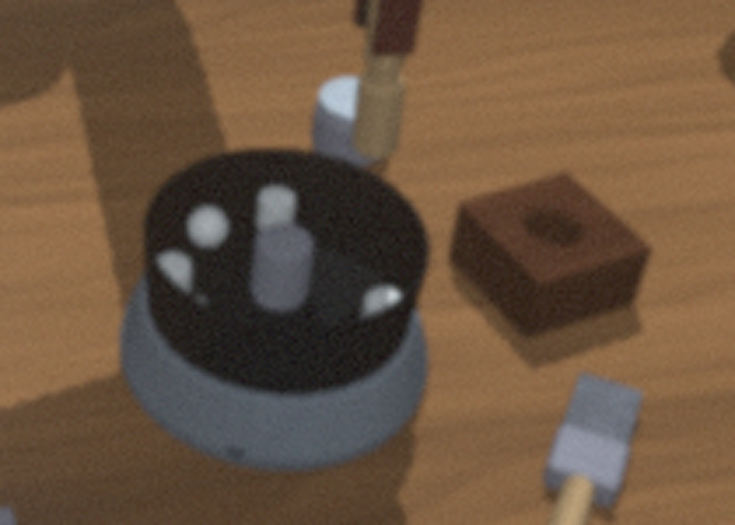

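```bash
python3 - <<'E'
from plan import *
C=np.array([592,87]); 
f=lambda a,z=137: (C[0]+59*np.cos(np.radians(a)),C[1]+59*np.sin(np.radians(a)),z,0)
w=lin(5,f(115))+[f(a) for a in np.linspace(115,-90,26)[1:]]
rows(w)
E
```

```text
[[[-0.009, -0.004, 0.12], [0, 0, 0.0]], [[-0.017, -0.007, 0.24], [0, 0, 0.0]], [[-0.026, -0.011, 0.36], [0, 0, 0.0]], [[-0.035, -0.014, 0.48], [0, 0, 0.0]], [[-0.043, -0.018, 0.6], [0, 0, 0.0]]] MAX 0.6
[[[0.052, -0.02, 0.0], [0, 0, 0.0]], [[0.107, -0.033, 0.0], [0, 0, 0.0]], [[0.163, -0.037, 0.0], [0, 0, 0.0]], [[0.219, -0.033, 0.0], [0, 0, 0.0]], [[0.274, -0.022, 0.0], [0, 0, 0.0]]] MAX 0.274
[[[0.053, 0.02, 0.0], [0, 0, 0.0]], [[0.103, 0.046, 0.0], [0, 0, 0.0]], [[0.148, 0.08, 0.0], [0, 0, 0.0]], [[0.188, 0.119, 0.0], [0, 0, 0.0]], [[0.222, 0.164, 0.0], [0, 0, 0.0]]] MAX 0.222
[[[0.027, 0.049, 0.0], [0, 0, 0.0]], [[0.047, 0.102, 0.0], [0, 0, 0.0]], [[0.059, 0.157, 0.0], [0, 0, 0.0]], [[0.063, 0.213, 0.0], [0, 0, 0.0]], [[0.06, 0.269, 0.0], [0, 0, 0.0]]] MAX 0.269
[[[-0.012, 0.055, 0.0], [0, 0, 0.0]], [[-0.032, 0.108, 0.0], [0, 0, 0.0]], [[-0.059, 0.157, 0.0], [0, 0, 0.0]], [[-0.092, 0.202, 0.0], [0, 0, 0.0]], [[-0.132, 0.242, 0.0], [0, 0, 0.0]]] MAX 0.242
[[[-0.045, 0.034, 0.0], [0, 0, 0.0]], [[-0.094, 0.061, 0.0], [0, 0, 0.0]], [[-0.147, 0.081, 0.0], [0, 0, 0.0]], [[-0.202, 0.093, 0.0], [0, 0, 0.0]], [[-0.258, 0.097, 0.0], [0, 0, 0.0]]] MAX 0.258
end [591.98365043  27.94898031 137.025     ] -0.00028
```

```bash
python3 - <<'E'
from plan import *
a=cv2.imread("pics/w3.png")[150:350,200:320]; b=cv2.imread("pics/w8.png")
b=cv2.resize(b,None,fx=1/3,fy=1/3,interpolation=cv2.INTER_AREA)[60:200,50:170]
a=cv2.resize(a[:140],None,fx=3,fy=3); b=cv2.resize(b,None,fx=3,fy=3)
cv2.imwrite("pics/cmp.png",np.hstack([a,b]))
im=ctrl.get_image("wrist"); o=ctrl.get_obs()
x,y,z=o["ee_pos"]
for h in (0,50,60): print(h,proj(im,[(x,y,z-78+h)],o))
print(proj(im,[(x,y+5,z-78+50)],o))
E
```

```text
0 [[256.86900777 194.13501308]]
50 [[256.70520527 215.35578767]]
60 [[256.6629111  220.84001934]]
[[256.70097104 209.17556768]]
```

View pics/cmp.png

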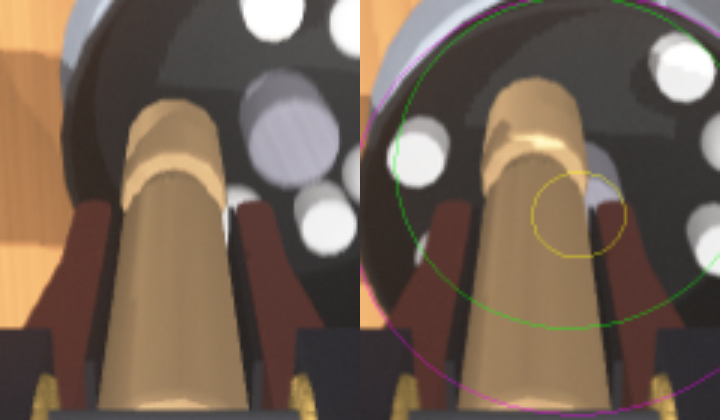

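```bash
python3 - <<'E'
from plan import *
json.dump([[573.56439515,137.754142,227.025],-0.00028],open("cmd.json","w"))
C=np.array([592,81]); 
f=lambda a,z=138: (C[0]+58.5*np.cos(np.radians(a)),C[1]+58.5*np.sin(np.radians(a)),z,0)
w=lin(5,f(115))+[f(a) for a in np.linspace(115,-90,26)[1:]]
rows(w)
E
```

```text
[[[-0.008, 0.005, 0.119], [0, 0, 0.0]], [[-0.017, 0.01, 0.237], [0, 0, 0.0]], [[-0.025, 0.015, 0.356], [0, 0, 0.0]], [[-0.034, 0.02, 0.475], [0, 0, 0.0]], [[-0.042, 0.025, 0.594], [0, 0, 0.0]]] MAX 0.594
[[[0.052, -0.02, 0.0], [0, 0, 0.0]], [[0.107, -0.032, 0.0], [0, 0, 0.0]], [[0.162, -0.037, 0.0], [0, 0, 0.0]], [[0.218, -0.033, 0.0], [0, 0, 0.0]], [[0.272, -0.022, 0.0], [0, 0, 0.0]]] MAX 0.272
[[[0.053, 0.02, 0.0], [0, 0, 0.0]], [[0.102, 0.046, 0.0], [0, 0, 0.0]], [[0.147, 0.079, 0.0], [0, 0, 0.0]], [[0.186, 0.118, 0.0], [0, 0, 0.0]], [[0.22, 0.163, 0.0], [0, 0, 0.0]]] MAX 0.22
[[[0.027, 0.049, 0.0], [0, 0, 0.0]], [[0.047, 0.101, 0.0], [0, 0, 0.0]], [[0.059, 0.155, 0.0], [0, 0, 0.0]], [[0.063, 0.211, 0.0], [0, 0, 0.0]], [[0.059, 0.266, 0.0], [0, 0, 0.0]]] MAX 0.266
[[[-0.011, 0.055, 0.0], [0, 0, 0.0]], [[-0.031, 0.107, 0.0], [0, 0, 0.0]], [[-0.057, 0.156, 0.0], [0, 0, 0.0]], [[-0.091, 0.201, 0.0], [0, 0, 0.0]], [[-0.13, 0.241, 0.0], [0, 0, 0.0]]] MAX 0.241
[[[-0.045, 0.033, 0.0], [0, 0, 0.0]], [[-0.094, 0.06, 0.0], [0, 0, 0.0]], [[-0.146, 0.079, 0.0], [0, 0, 0.0]], [[-0.2, 0.091, 0.0], [0, 0, 0.0]], [[-0.256, 0.095, 0.0], [0, 0, 0.0]]] MAX 0.256
end [591.98213843  22.54898052 137.925     ] -0.00028
```

Request:
move_arm(motion=[[[-0.008,0.005,0.119],[0,0,0]],[[-0.017,0.01,0.237],[0,0,0]],[[-0.025,0.015,0.356],[0,0,0]],[[-0.034,0.02,0.475],[0,0,0]],[[-0.042,0.025,0.594],[0,0,0]]])

```text
t: 18.0
ee_pos: [567.0, 133.9, 136.4]
orientation: [3.142, -0.0, -0.001]
ft_force: [-0.5, -0.5, -0.5]
width: 23.6
```

Request:
move_arm(motion=[[[0.052,-0.02,0],[0,0,0]],[[0.107,-0.032,0],[0,0,0]],[[0.162,-0.037,0],[0,0,0]],[[0.218,-0.033,0],[0,0,0]],[[0.272,-0.022,0],[0,0,0]]])

```text
t: 18.62
ee_pos: [608.8, 137.3, 138.2]
orientation: [-3.141, 0.0, -0.001]
ft_force: [0.6, 0.2, -0.9]
width: 23.7
```

Request:
move_arm(motion=[[[0.053,0.02,0],[0,0,0]],[[0.102,0.046,0],[0,0,0]],[[0.147,0.079,0],[0,0,0]],[[0.186,0.118,0],[0,0,0]],[[0.22,0.163,0],[0,0,0]]])

```text
t: 19.25
ee_pos: [635.9, 111.5, 136.0]
orientation: [3.14, -0.002, -0.02]
ft_force: [-17.0, 2.8, 3.9]
width: 24.3
```

```bash
python3 - <<'E'
from ov import *
o=ctrl.get_obs(); print(o["ee_pos"],o["t"],o["width"],o["ft_force"],o["moment"])
overlay("wrist","w9.png",(100,60,350,250),3,(592,87),o)
E
```

```text
[635.91033572 111.45645089 135.96861882] 19.25 24.25692821649829 [-16.97925538   2.83176065   3.93423616] [ 0.71272041  4.00346498 -0.27554423]
```

View pics/w9.png

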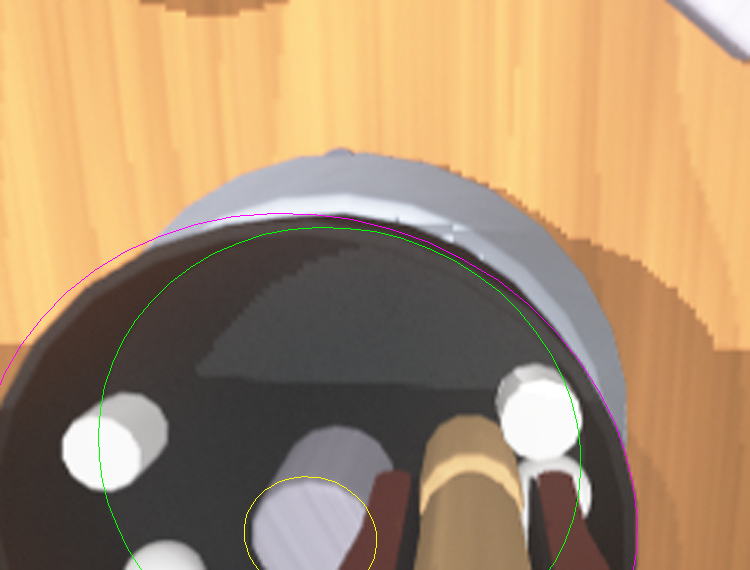

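```bash
python3 - <<'E'
from plan import *
p=np.array([573.56439515,137.754142,227.025])+150*np.array([-.042+.272+.22,-(.025-.022+.163),-.594]); print(p)
json.dump([p.tolist(),-0.00028],open("cmd.json","w"))
C=np.array([592,86]); 
f=lambda a,z=138: (C[0]+54*np.cos(np.radians(a)),C[1]+54*np.sin(np.radians(a)),z,0)
print(np.degrees(np.arctan2(p[1]-86,p[0]-592)))
w=[f(a) for a in np.linspace(20,-240,30)]
rows(w)
E
```

```text
[641.06439515 112.854142   137.925     ]
28.69296481968432
[[[0.011, 0.056, 0.0], [0, 0, 0.0]], [[0.026, 0.11, 0.0], [0, 0, 0.0]], [[0.033, 0.166, 0.0], [0, 0, 0.0]], [[0.03, 0.222, 0.0], [0, 0, 0.0]], [[0.019, 0.277, 0.0], [0, 0, 0.0]]] MAX 0.277
[[[-0.019, 0.053, 0.0], [0, 0, 0.0]], [[-0.047, 0.102, 0.0], [0, 0, 0.0]], [[-0.082, 0.146, 0.0], [0, 0, 0.0]], [[-0.123, 0.185, 0.0], [0, 0, 0.0]], [[-0.17, 0.216, 0.0], [0, 0, 0.0]]] MAX 0.216
[[[-0.051, 0.024, 0.0], [0, 0, 0.0]], [[-0.105, 0.039, 0.0], [0, 0, 0.0]], [[-0.161, 0.046, 0.0], [0, 0, 0.0]], [[-0.217, 0.044, 0.0], [0, 0, 0.0]], [[-0.272, 0.033, 0.0], [0, 0, 0.0]]] MAX 0.272
[[[-0.053, -0.019, 0.0], [0, 0, 0.0]], [[-0.102, -0.046, 0.0], [0, 0, 0.0]], [[-0.147, -0.081, 0.0], [0, 0, 0.0]], [[-0.185, -0.122, 0.0], [0, 0, 0.0]], [[-0.217, -0.169, 0.0], [0, 0, 0.0]]] MAX 0.217
[[[-0.024, -0.051, 0.0], [0, 0, 0.0]], [[-0.04, -0.105, 0.0], [0, 0, 0.0]], [[-0.047, -0.16, 0.0], [0, 0, 0.0]], [[-0.045, -0.217, 0.0], [0, 0, 0.0]], [[-0.035, -0.272, 0.0], [0, 0, 0.0]]] MAX 0.272
[[[0.019, -0.053, 0.0], [0, 0, 0.0]], [[0.046, -0.102, 0.0], [0, 0, 0.0]], [[0.081, -0.147, 0.0], [0, 0, 0.0]], [[0.121, -0.186, 0.0], [0, 0, 0.0]], [[0.168, -0.218, 0.0], [0, 0, 0.0]]] MAX 0.218
end [565.01998413 132.82543522 137.925     ] -0.00028
```

Request:
move_arm(motion=[[[0.011,0.056,0],[0,0,0]],[[0.026,0.11,0],[0,0,0]],[[0.033,0.166,0],[0,0,0]],[[0.03,0.222,0],[0,0,0]],[[0.019,0.277,0],[0,0,0]]])

```text
t: 19.92
ee_pos: [637.1, 71.2, 135.1]
orientation: [-3.141, 0.0, 0.025]
ft_force: [-13.6, 3.1, 0.0]
width: 23.9
```

Request:
move_arm(motion=[[[-0.019,0.053,0],[0,0,0]],[[-0.047,0.102,0],[0,0,0]],[[-0.082,0.146,0],[0,0,0]],[[-0.123,0.185,0],[0,0,0]],[[-0.17,0.216,0],[0,0,0]]])

```text
t: 20.55
ee_pos: [618.6, 38.4, 138.3]
orientation: [3.142, -0.001, 0.002]
ft_force: [0.6, 0.2, -0.8]
width: 23.8
```

Request:
move_arm(motion=[[[-0.051,0.024,0],[0,0,0]],[[-0.105,0.039,0],[0,0,0]],[[-0.161,0.046,0],[0,0,0]],[[-0.217,0.044,0],[0,0,0]],[[-0.272,0.033,0],[0,0,0]]])

```text
t: 21.18
ee_pos: [577.4, 33.2, 138.3]
orientation: [3.141, -0.001, 0.001]
ft_force: [-0.3, -1.9, -0.6]
width: 23.7
```

Request:
move_arm(motion=[[[-0.053,-0.019,0],[0,0,0]],[[-0.102,-0.046,0],[0,0,0]],[[-0.147,-0.081,0],[0,0,0]],[[-0.185,-0.122,0],[0,0,0]],[[-0.217,-0.169,0],[0,0,0]]])

```text
t: 21.8
ee_pos: [545.0, 60.0, 138.1]
orientation: [-3.141, 0.0, -0.001]
ft_force: [1.7, 1.2, -0.7]
width: 23.8
```

Request:
move_arm(motion=[[[-0.024,-0.051,0],[0,0,0]],[[-0.04,-0.105,0],[0,0,0]],[[-0.047,-0.16,0],[0,0,0]],[[-0.045,-0.217,0],[0,0,0]],[[-0.035,-0.272,0],[0,0,0]]])

```text
t: 22.42
ee_pos: [542.7, 99.8, 139.2]
orientation: [3.14, 0.002, 0.01]
ft_force: [6.9, -5.8, 1.9]
width: 23.5
```

```bash
python3 - <<'E'
from ov import *
o=ctrl.get_obs(); print(o["ee_pos"],o["t"],o["width"],o["ft_force"],o["moment"])
overlay("wrist","w10.png",(150,60,400,250),3,(592,87),o)
overlay("top","t10.png",(170,120,270,220),6,(592,87),o)
E
```

```text
[542.7479673   99.8371056  139.22608708] 22.425 23.546645025641748 [ 6.91148067 -5.75708039  1.8525691 ] [-1.43729988e+00 -1.77359053e+00  1.19412957e-03]
```

View pics/w10.png

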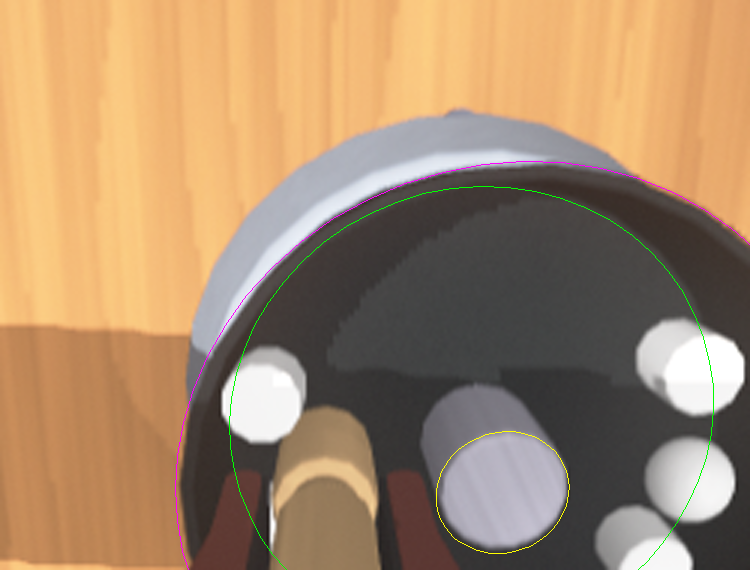

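View pics/t10.png

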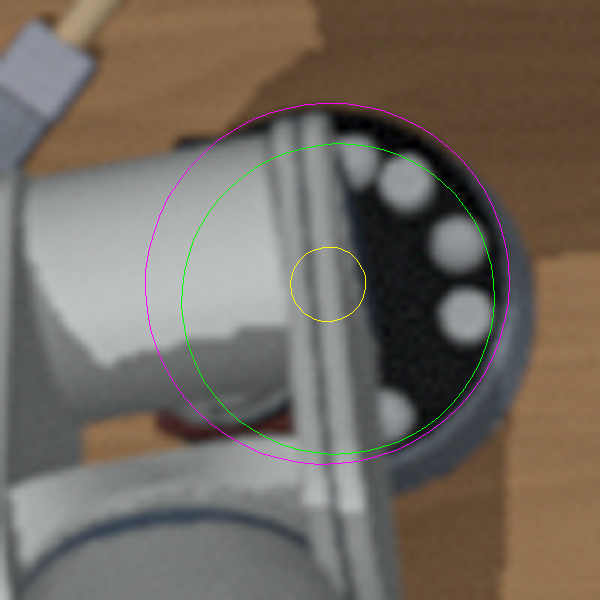

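Request:
move_arm(motion=[[[0.019,-0.053,0],[0,0,0]],[[0.046,-0.102,0],[0,0,0]],[[0.081,-0.147,0],[0,0,0]],[[0.121,-0.186,0],[0,0,0]],[[0.168,-0.218,0],[0,0,0]]])

```text
t: 23.15
ee_pos: [564.3, 133.2, 137.5]
orientation: [3.141, -0.0, -0.003]
ft_force: [0.4, -0.1, -1.5]
width: 23.5
```

Request:
move_arm(motion=[[[0,0,-0.12],[0,0,0]],[[0,0,-0.24],[0,0,0]],[[0,0,-0.36],[0,0,0]],[[0,0,-0.48],[0,0,0]],[[0,0,-0.6],[0,0,0]]])

```text
t: 23.78
ee_pos: [565.0, 132.7, 229.6]
orientation: [-3.141, 0.001, -0.001]
ft_force: [-0.4, 0.0, -1.2]
width: 23.5
```

```bash
python3 - <<'E'
from ov import *
p,y=load(); p[2]+=90; json.dump([p.tolist(),y],open("cmd.json","w"))
o=ctrl.get_obs(); print(o["ee_pos"],p,o["orientation"],o["t"],o["width"],o["ft_force"],o["moment"])
im=overlay("wrist","w11.png",(150,90,400,290),3,(592,87),o)
overlay("top","t11.png",(170,120,270,220),6,(592,87),o)
x,y,z=o["ee_pos"]
for h in (0,50,60): print(h,proj(im,[(x,y,z-78+h)],o))
E
```

```text
[564.99788157 132.71902887 229.56864337] [565.01998413 132.82543522 227.925     ] [-3.14142149e+00  6.22468338e-04 -1.01893447e-03] 23.775 23.457567687786767 [-0.37644     0.02208996 -1.18511328] [-0.04287626 -0.07896478 -0.01362461]
0 [[256.70370611 194.17141348]]
50 [[256.63236257 215.37175336]]
60 [[256.61397483 220.85086379]]
```

View pics/w11.png

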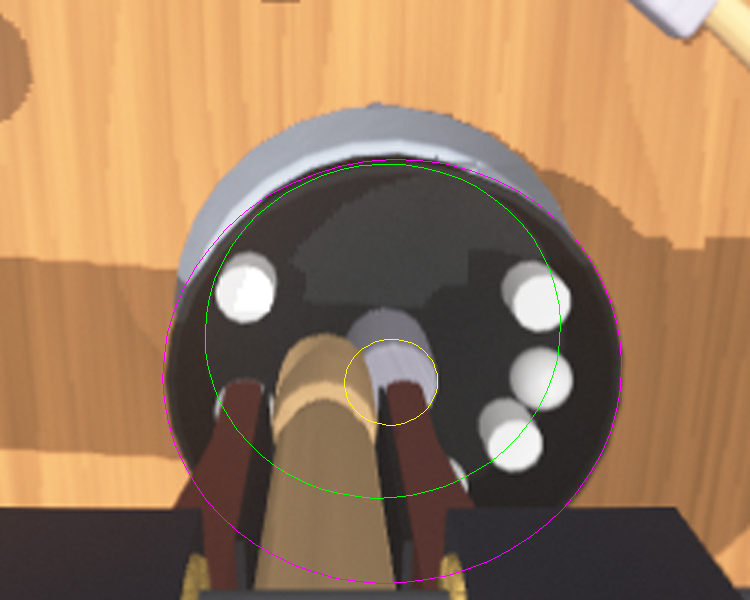

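View pics/t11.png

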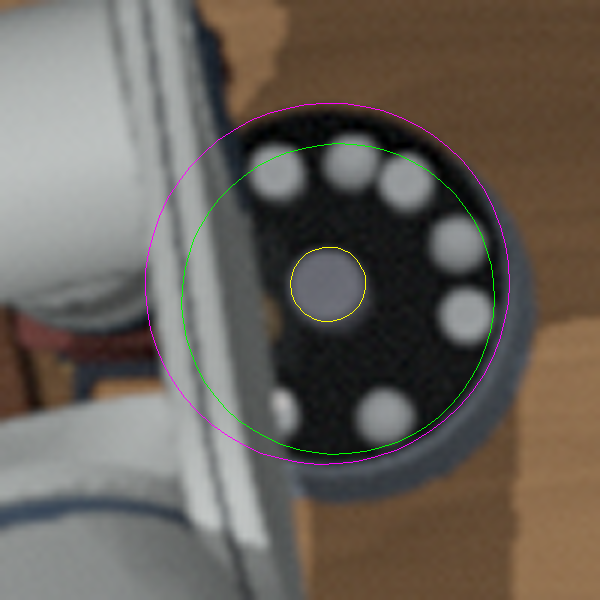

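```bash
python3 - <<'E'
from ov import *
o=ctrl.get_obs(); im=ctrl.get_image("scene"); x,y,z=o["ee_pos"]
q=proj(im,[(x,y,z-78),(x,y,z+19),(x,y,z+67)]); print(q)
p=im["pixels"][:,:,::-1]; c=(260,80,370,200)
big=cv2.resize(p[c[1]:c[3],c[0]:c[2]],None,fx=5,fy=5,interpolation=cv2.INTER_CUBIC)
qq=((q-np.array(c[:2])+.5)*5).astype(int)
for a in qq: cv2.circle(big,tuple(int(v) for v in a),4,(0,0,255),1)
cv2.line(big,tuple(map(int,qq[0])),tuple(map(int,qq[2])),(0,0,255),1)
cv2.imwrite("pics/s11.png",big)
E
```

```text
[[330.29573239 179.22912638]
 [336.08335248 139.54789019]
 [339.27969796 117.70782317]]
```

View pics/s11.png

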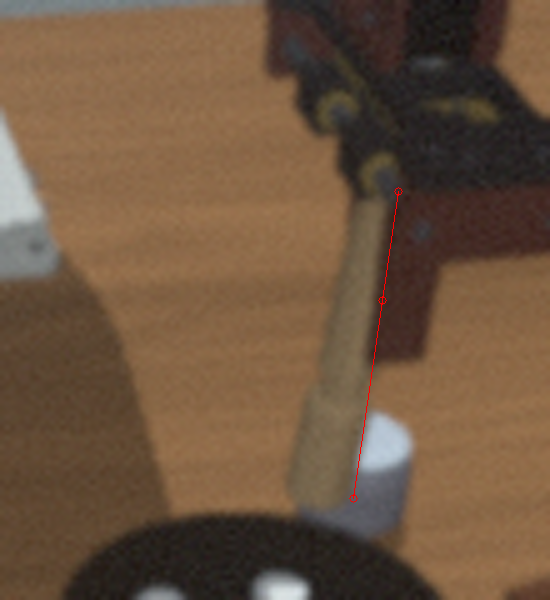

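```bash
python3 - <<'E'
from plan import *
rows(lin(4,(570,142,205,0),6,(570,142,137,0)))
E
```

```text
[[[0.008, -0.015, 0.038], [0, 0, 0.0]], [[0.017, -0.031, 0.076], [0, 0, 0.0]], [[0.025, -0.046, 0.115], [0, 0, 0.0]], [[0.033, -0.061, 0.153], [0, 0, 0.0]], [[0.033, -0.061, 0.228], [0, 0, 0.0]]] MAX 0.228
[[[0.0, 0.0, 0.076], [0, 0, 0.0]], [[0.0, 0.0, 0.152], [0, 0, 0.0]], [[0.0, 0.0, 0.227], [0, 0, 0.0]], [[0.0, 0.0, 0.303], [0, 0, 0.0]], [[0.0, 0.0, 0.378], [0, 0, 0.0]]] MAX 0.378
end [569.97254594 141.97404886 137.025     ] -0.00028
```

Request:
move_arm(motion=[[[0.008,-0.015,0.038],[0,0,0]],[[0.017,-0.031,0.076],[0,0,0]],[[0.025,-0.046,0.115],[0,0,0]],[[0.033,-0.061,0.153],[0,0,0]],[[0.033,-0.061,0.228],[0,0,0]]])

```text
t: 24.55
ee_pos: [570.3, 142.2, 193.2]
orientation: [-3.141, 0.0, -0.001]
ft_force: [-0.2, -0.2, -1.0]
width: 23.6
```

Request:
move_arm(motion=[[[0,0,0.076],[0,0,0]],[[0,0,0.152],[0,0,0]],[[0,0,0.227],[0,0,0]],[[0,0,0.303],[0,0,0]],[[0,0,0.378],[0,0,0]]])

```text
t: 25.18
ee_pos: [569.9, 141.9, 136.3]
orientation: [3.142, -0.0, -0.0]
ft_force: [-0.7, 0.7, -0.0]
width: 23.9
```

Request:
move_arm(motion=[[[0,0,0.01],[0,0,0]],[[0,0,0.02],[0,0,0]],[[0,0,0.025],[0,0,0]],[[0,0,0.03],[0,0,0]],[[0,0,0.03],[0,0,0]]])

```text
t: 25.8
ee_pos: [570.0, 142.0, 132.7]
orientation: [-3.142, 0.0, -0.0]
ft_force: [-0.2, -0.7, -0.6]
width: 23.6
```

```bash
python3 - <<'E'
from ov import *
o=ctrl.get_obs(); im=ctrl.get_image("scene"); x,y,z=o["ee_pos"]; print(o["ee_pos"],o["t"],o["width"],o["ft_force"])
q=proj(im,[(x,y,z-78),(x,y,z+19),(x,y,z+67)]); print(q)
p=im["pixels"][:,:,::-1]; c=(260,100,370,230)
big=cv2.resize(p[c[1]:c[3],c[0]:c[2]],None,fx=4.5,fy=4.5,interpolation=cv2.INTER_CUBIC)
qq=((q-np.array(c[:2])+.5)*4.5).astype(int)
cv2.line(big,tuple(map(int,qq[0])),tuple(map(int,qq[2])),(0,0,255),1)
cv2.imwrite("pics/s12.png",big)
E
```

```text
[570.03245407 141.96777651 132.69052692] 25.8 23.649388121048418 [-0.18437564 -0.67037296 -0.60203239]
[[329.50442823 214.86660715]
 [334.83246097 180.20238374]
 [337.75118659 161.27072387]]
```

View pics/s12.png

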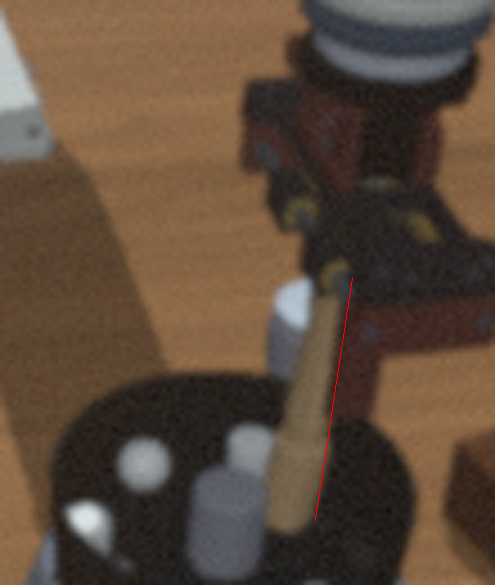

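Request:
move_arm(motion=[[[0,0,0.008],[0,0,0]],[[0,0,0.016],[0,0,0]],[[0,0,0.024],[0,0,0]],[[0,0,0.03],[0,0,0]],[[0,0,0.03],[0,0,0]]])

```text
t: 26.48
ee_pos: [570.6, 142.1, 130.6]
orientation: [-3.141, 0.0, -0.002]
ft_force: [-4.6, -0.6, 20.8]
width: 23.7
```

Request:
move_arm(motion=[[[0,0,-0.017],[0,0,0]],[[0,0,-0.017],[0,0,0]],[[0,0,-0.017],[0,0,0]],[[0,0,-0.017],[0,0,0]],[[0,0,-0.017],[0,0,0]]], gripper=0.5)

```text
t: 27.1
ee_pos: [569.8, 141.9, 130.3]
orientation: [3.142, -0.0, -0.001]
ft_force: [0.6, -0.2, 0.1]
width: 43.8
```

```bash
python3 - <<'E'
from ov import *
json.dump([[569.97254594,141.97404886,137.025-4.5-4.5+2.55],-0.00028],open("cmd.json","w"))
o=ctrl.get_obs(); im=ctrl.get_image("scene"); x,y,z=o["ee_pos"]; print(o["ee_pos"],o["t"],o["width"],o["ft_force"])
q=proj(im,[(x,y,z-78),(x,y,z+19),(x,y,z+67)])
p=im["pixels"][:,:,::-1]; c=(260,100,370,230)
big=cv2.resize(p[c[1]:c[3],c[0]:c[2]],None,fx=4.5,fy=4.5,interpolation=cv2.INTER_CUBIC)
qq=((q-np.array(c[:2])+.5)*4.5).astype(int)
cv2.line(big,tuple(map(int,qq[0])),tuple(map(int,qq[2])),(0,0,255),1)
cv2.imwrite("pics/s13.png",big)
save("wrist","w13.png",crop=(150,90,400,290),scale=3)
print([(np.round(d["location"]).astype(int).tolist(),round(d["p"],2)) for d in ctrl.pinpoint("scene","stick_mid")])
E
```

```text
[569.84723887 141.91982774 130.33500032] 27.1 43.82660656029723 [ 0.56630491 -0.21969101  0.098942  ]
[([568, 120, 126], 0.91)]
```

View pics/s13.png

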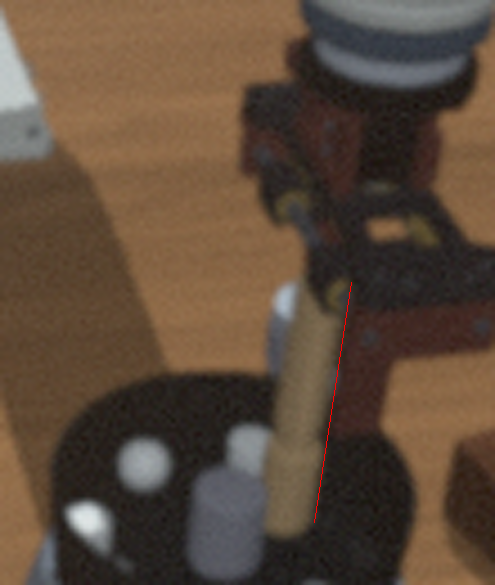

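View pics/w13.png

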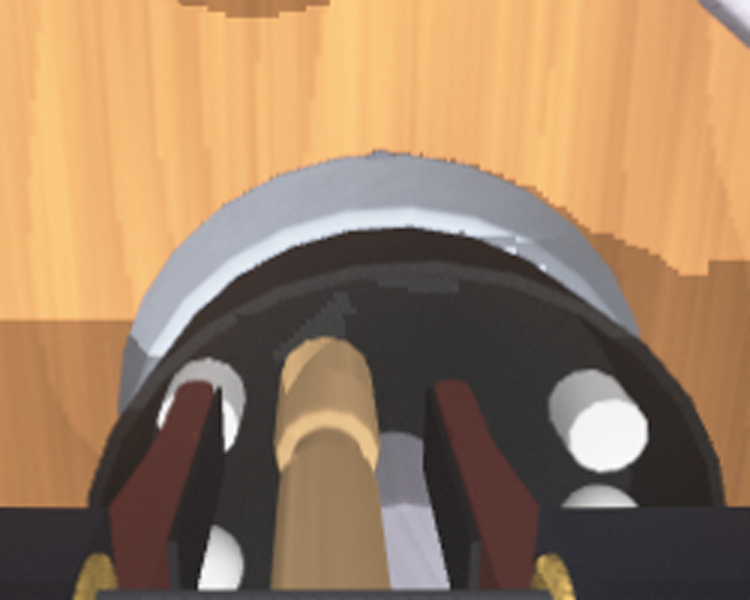

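```bash
python3 - <<'E'
from ov import *
o=ctrl.get_obs(); im=ctrl.get_image("wrist")
print(unproj(im,(258.3,203),55,o),"edge", unproj(im,(150+325/3,90+425/3),115,o))
x,y,z=o["ee_pos"]
sc=ctrl.get_image("scene")
for h in (75,152,190): print(h,proj(sc,[(569,119,h),(569,124,h)]))
print("seen grip lvl px", 260+312/4.5,100+350/4.5, "bottom",260+289/4.5,100+525/4.5)
E
```

```text
[571.34750593 134.09806319  55.        ] edge [571.14616859 134.58125216 115.        ]
75 [[320.52183952 208.82047505]
 [322.68174745 208.57128659]]
152 [[324.28694778 180.8928125 ]
 [326.55887901 180.65414807]]
190 [[326.30198017 165.98165586]
 [328.63376888 165.74949405]]
seen grip lvl px 329.3333333333333 177.77777777777777 bottom 324.22222222222223 216.66666666666669
```

Request:
move_arm(motion=[[[0,0.034,0],[0,0,0]],[[0,0.068,0],[0,0,0]],[[0,0.103,0],[0,0,0]],[[0,0.103,0],[0,0,0]],[[0,0.103,0],[0,0,0]]])

```text
t: 27.98
ee_pos: [570.0, 126.4, 130.6]
orientation: [-3.142, 0.001, -0.0]
ft_force: [0.7, 0.9, 0.5]
width: 44.0
```

```bash
python3 - <<'E'
from ov import *
o=ctrl.get_obs(); im=ctrl.get_image("scene"); x,y,z=o["ee_pos"]; print(o["ee_pos"],o["t"],o["width"],o["ft_force"])
q=proj(im,[(x,y,z-78),(x,y,z+19),(x,y,z+67)])
p=im["pixels"][:,:,::-1]; c=(260,100,370,230)
big=cv2.resize(p[c[1]:c[3],c[0]:c[2]],None,fx=4.5,fy=4.5,interpolation=cv2.INTER_CUBIC)
qq=((q-np.array(c[:2])+.5)*4.5).astype(int)
cv2.line(big,tuple(map(int,qq[0])),tuple(map(int,qq[2])),(0,0,255),1)
cv2.imwrite("pics/s14.png",big)
save("wrist","w14.png",crop=(150,90,400,290),scale=3)
E
```

```text
[569.98152034 126.42975579 130.62640643] 27.975 44.03532974267806 [0.7451055  0.93697817 0.48684562]
```

View pics/s14.png

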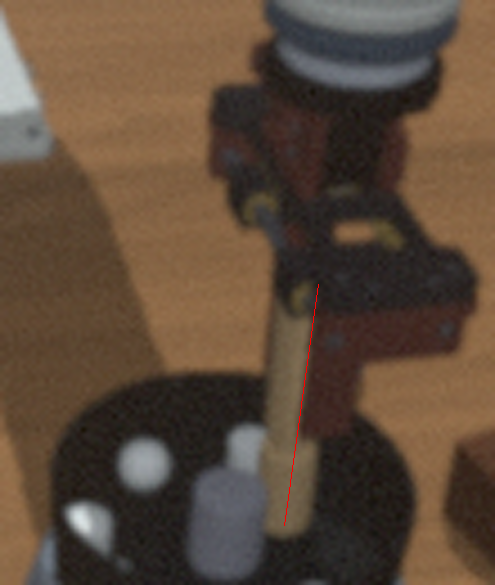

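View pics/w14.png

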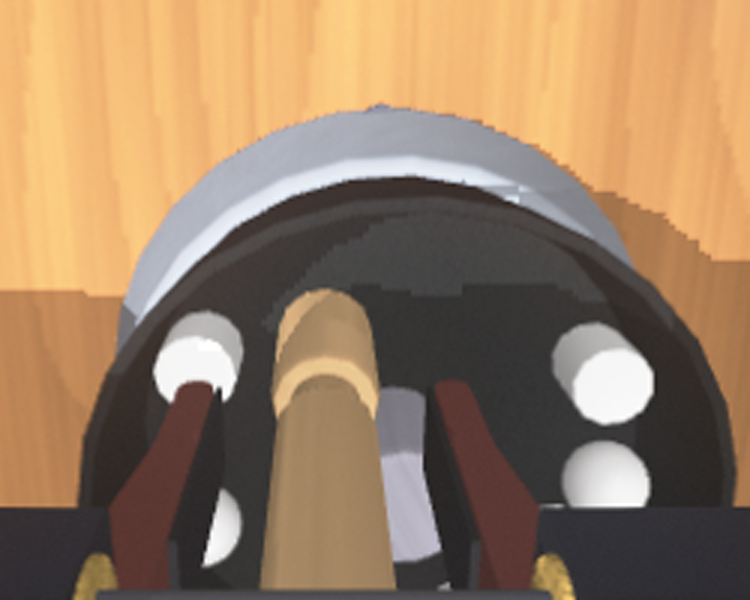

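Request:
move_arm(motion=[[[0,0.015,0],[0,0,0]],[[0,0.03,0],[0,0,0]],[[0,0.04,0],[0,0,0]],[[0,0.04,0],[0,0,0]],[[0,0.04,0],[0,0,0]]])

```text
t: 28.7
ee_pos: [570.0, 120.5, 130.6]
orientation: [-3.142, 0.001, -0.0]
ft_force: [-0.5, -0.3, 0.5]
width: 43.6
```

```bash
python3 - <<'E'
from ov import *
o=ctrl.get_obs(); im=ctrl.get_image("scene"); x,y,z=o["ee_pos"]; print(o["ee_pos"],o["t"],o["width"],o["ft_force"])
q=proj(im,[(x,y,z-78),(x,y,z+19),(x,y,z+67)])
p=im["pixels"][:,:,::-1]; c=(260,100,370,230)
big=cv2.resize(p[c[1]:c[3],c[0]:c[2]],None,fx=4.5,fy=4.5,interpolation=cv2.INTER_CUBIC)
qq=((q-np.array(c[:2])+.5)*4.5).astype(int)
cv2.line(big,tuple(map(int,qq[0])),tuple(map(int,qq[2])),(0,0,255),1)
w=ctrl.get_image("wrist")["pixels"][90:290,150:330,::-1]; w=cv2.resize(w,None,fx=2.9,fy=2.9)
big=big[:580]; w=w[:580]; cv2.imwrite("pics/s15.png",np.hstack([big[:min(len(big),len(w))],w[:min(len(big),len(w))]])[:, :800])
cv2.imwrite("pics/s15b.png",w)
E
```

```text
[569.96437207 120.46970148 130.58892095] 28.7 43.60705295098954 [-0.53507403 -0.29958286  0.47498131]
```

View pics/s15.png

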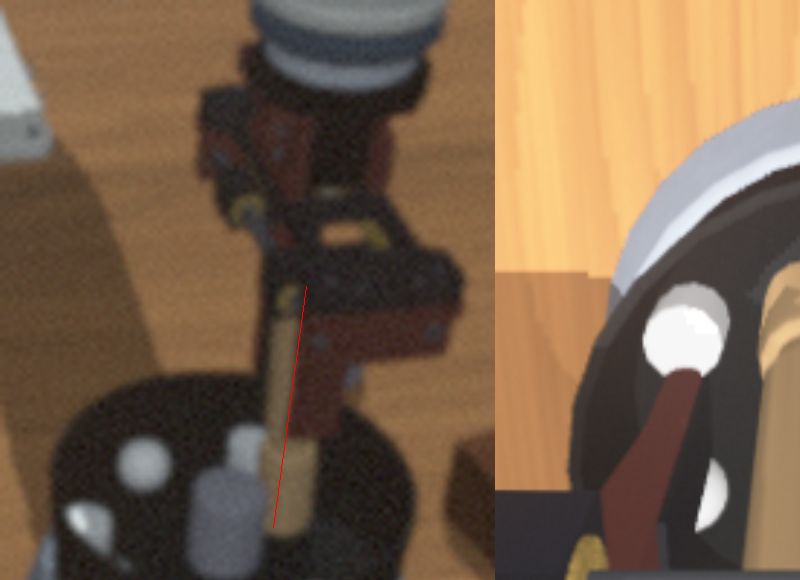

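View pics/s15b.png

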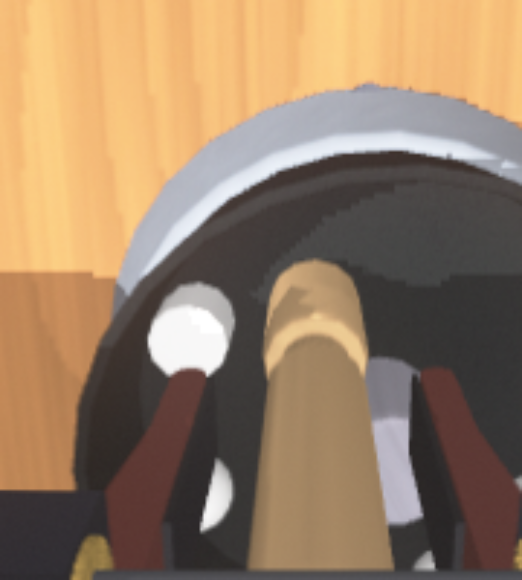

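Request:
move_arm(motion=[[[0,0,0],[0,0,0]],[[0,0,0],[0,0,0]],[[0,0,0],[0,0,0]],[[0,0,0],[0,0,0]],[[0,0,0],[0,0,0]]], gripper=0.1)

```text
t: 29.42
ee_pos: [569.9, 120.5, 130.6]
orientation: [-3.142, 0.0, -0.0]
ft_force: [0.0, 0.4, 0.6]
width: 24.1
```

```bash
python3 - <<'E'
from ov import *
json.dump([[569.97,141.974-15.45-6,130.575],-0.00028],open("cmd.json","w"))
o=ctrl.get_obs(); print(o["ee_pos"],o["t"],o["width"],o["ft_force"],o["moment"])
save("wrist","w16.png",crop=(150,90,400,290),scale=3)
C=np.array([592,87])
f=lambda a,z=134,r=61: (C[0]+r*np.cos(np.radians(a)),C[1]+r*np.sin(np.radians(a)),z,0)
w=lin(5,f(90))+[f(a) for a in np.linspace(90,-30,16)[1:]]
rows(w)
E
```

```text
[569.93455133 120.52240853 130.60856162] 29.425 24.061550690092876 [0.02566812 0.37921221 0.62506827] [ 0.06238356 -0.03948019  0.00736538]
[[[0.029, -0.037, -0.005], [0, 0, 0.0]], [[0.059, -0.073, -0.009], [0, 0, 0.0]], [[0.088, -0.11, -0.014], [0, 0, 0.0]], [[0.117, -0.147, -0.018], [0, 0, 0.0]], [[0.147, -0.183, -0.023], [0, 0, 0.0]]] MAX 0.183
[[[0.056, 0.004, 0.0], [0, 0, 0.0]], [[0.112, 0.016, 0.0], [0, 0, 0.0]], [[0.165, 0.035, 0.0], [0, 0, 0.0]], [[0.215, 0.062, 0.0], [0, 0, 0.0]], [[0.261, 0.095, 0.0], [0, 0, 0.0]]] MAX 0.261
[[[0.041, 0.039, 0.0], [0, 0, 0.0]], [[0.076, 0.084, 0.0], [0, 0, 0.0]], [[0.104, 0.133, 0.0], [0, 0, 0.0]], [[0.126, 0.186, 0.0], [0, 0, 0.0]], [[0.139, 0.241, 0.0], [0, 0, 0.0]]] MAX 0.241
[[[0.006, 0.056, 0.0], [0, 0, 0.0]], [[0.004, 0.113, 0.0], [0, 0, 0.0]], [[-0.005, 0.169, 0.0], [0, 0, 0.0]], [[-0.023, 0.223, 0.0], [0, 0, 0.0]], [[-0.048, 0.274, 0.0], [0, 0, 0.0]]] MAX 0.274
end [644.80206307  56.45304451 134.025     ] -0.00028
```

View pics/w16.png

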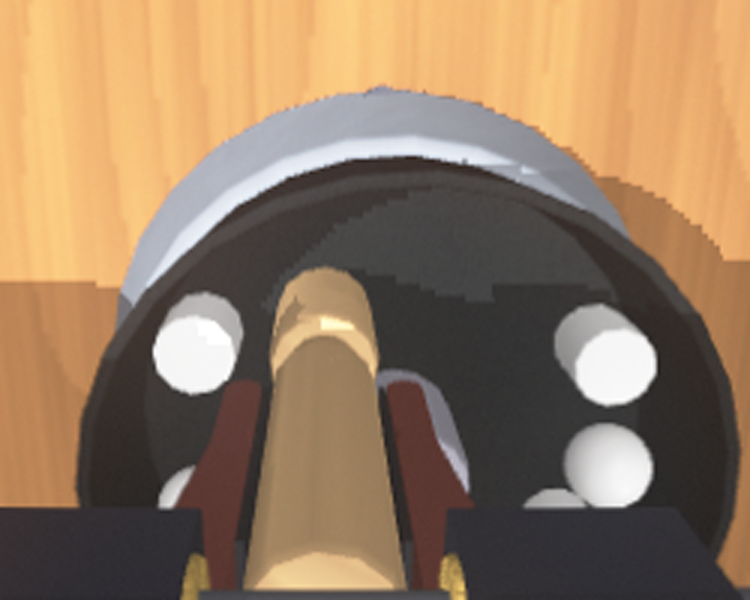

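Request:
move_arm(motion=[[[0.029,-0.037,-0.008],[0,0,0]],[[0.059,-0.073,-0.016],[0,0,0]],[[0.088,-0.11,-0.023],[0,0,0]],[[0.117,-0.147,-0.023],[0,0,0]],[[0.147,-0.183,-0.023],[0,0,0]]])

```text
t: 30.1
ee_pos: [592.2, 148.3, 134.0]
orientation: [3.141, -0.0, -0.0]
ft_force: [-0.9, -2.8, 0.5]
width: 23.6
```

Request:
move_arm(motion=[[[0.056,0.004,0],[0,0,0]],[[0.112,0.016,0],[0,0,0]],[[0.165,0.035,0],[0,0,0]],[[0.215,0.062,0],[0,0,0]],[[0.261,0.095,0],[0,0,0]]])

```text
t: 30.72
ee_pos: [631.7, 133.2, 134.0]
orientation: [-3.142, 0.001, -0.0]
ft_force: [-0.8, -0.2, -0.9]
width: 24.0
```

Request:
move_arm(motion=[[[0.041,0.039,0],[0,0,0]],[[0.076,0.084,0],[0,0,0]],[[0.104,0.133,0],[0,0,0]],[[0.126,0.186,0],[0,0,0]],[[0.139,0.241,0],[0,0,0]]])

```text
t: 31.35
ee_pos: [651.7, 97.2, 133.8]
orientation: [-3.141, 0.0, 0.001]
ft_force: [-0.5, -0.6, -0.2]
width: 23.5
```

```bash
python3 - <<'E'
from ov import *
o=ctrl.get_obs(); print(o["ee_pos"],o["t"],o["width"],o["ft_force"],o["moment"])
overlay("wrist","w17.png",(100,60,350,250),3,(592,87),o)
overlay("top","t17.png",(170,120,270,220),6,(592,87),o)
E
```

```text
[651.74980993  97.24758417 133.82895646] 31.35 23.509331457953582 [-0.49153208 -0.59718101 -0.21904285] [0.1729369  0.07727382 0.01674286]
```

View pics/w17.png

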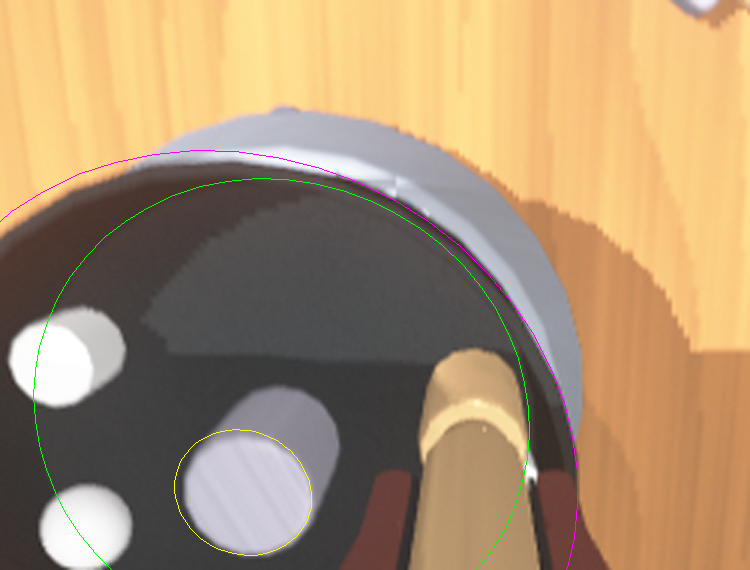

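View pics/t17.png

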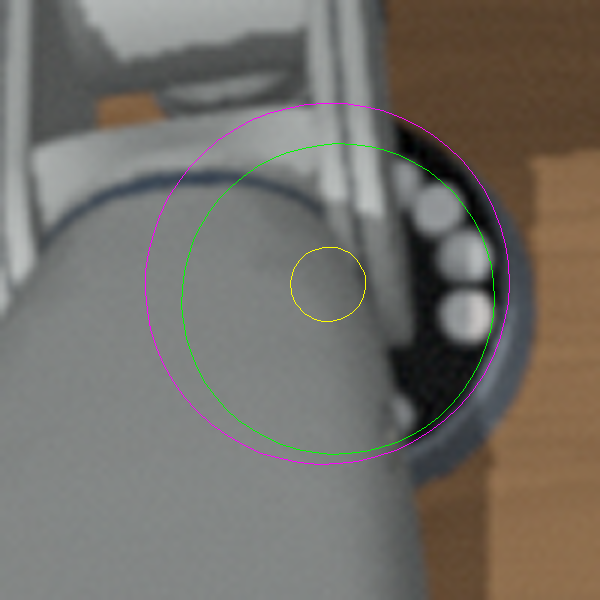

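Request:
move_arm(motion=[[[0.006,0.056,0],[0,0,0]],[[0.004,0.113,0],[0,0,0]],[[-0.005,0.169,0],[0,0,0]],[[-0.023,0.223,0],[0,0,0]],[[-0.048,0.274,0],[0,0,0]]])

```text
t: 32.08
ee_pos: [644.5, 56.2, 134.1]
orientation: [-3.141, 0.0, 0.0]
ft_force: [-0.7, 3.2, 0.5]
width: 23.3
```

```bash
python3 - <<'E'
from plan import *
C=np.array([592,87])
f=lambda a,z=134,r=61: (C[0]+r*np.cos(np.radians(a)),C[1]+r*np.sin(np.radians(a)),z,0)
rows([f(a) for a in (-38,-46,-54,-62,-70)])
E
```

```text
[[[-0.032, 0.047, 0.0], [0, 0, 0.0]], [[-0.069, 0.089, 0.0], [0, 0, 0.0]], [[-0.113, 0.125, 0.0], [0, 0, 0.0]], [[-0.161, 0.155, 0.0], [0, 0, 0.0]], [[-0.213, 0.179, 0.0], [0, 0, 0.0]]] MAX 0.213
end [612.84454632  29.61199156 134.025     ] -0.00028
```

Request:
move_arm(motion=[[[-0.032,0.047,0],[0,0,0]],[[-0.069,0.089,0],[0,0,0]],[[-0.113,0.125,0],[0,0,0]],[[-0.161,0.155,0],[0,0,0]],[[-0.213,0.179,0],[0,0,0]]])

```text
t: 32.7
ee_pos: [612.6, 29.1, 134.1]
orientation: [3.141, -0.001, 0.001]
ft_force: [1.4, -0.7, -1.5]
width: 23.3
```

Request:
move_arm(motion=[[[0,0,-0.13],[0,0,0]],[[0,0,-0.26],[0,0,0]],[[0,0,-0.39],[0,0,0]],[[0,0,-0.52],[0,0,0]],[[0,0,-0.62],[0,0,0]]])

```text
t: 33.33
ee_pos: [613.2, 29.7, 228.9]
orientation: [-3.141, 0.0, -0.002]
ft_force: [-0.1, 0.1, -0.1]
width: 23.4
```

```bash
python3 - <<'E'
from ov import *
p,y=load(); p[2]+=93; json.dump([p.tolist(),y],open("cmd.json","w"))
o=ctrl.get_obs(); print(o["ee_pos"],p,o["t"],o["width"],o["ft_force"],o["moment"])
save("wrist","w18.png")
rows(lin(15,(553.5,290,228,0)))
E
```

```text
[613.16487395  29.7315549  228.88638963] [612.84454632  29.61199156 227.025     ] 33.325 23.40532725228351 [-0.10006545  0.11767609 -0.07154528] [-0.08300176 -0.09701271  0.00222497]
[[[-0.026, -0.116, 0.0], [0, 0, 0.0]], [[-0.053, -0.231, -0.001], [0, 0, 0.0]], [[-0.079, -0.347, -0.001], [0, 0, 0.0]], [[-0.106, -0.463, -0.002], [0, 0, 0.0]], [[-0.132, -0.579, -0.002], [0, 0, 0.0]]] MAX 0.579
[[[-0.026, -0.115, -0.001], [0, 0, 0.0]], [[-0.053, -0.231, -0.001], [0, 0, 0.0]], [[-0.079, -0.347, -0.001], [0, 0, 0.0]], [[-0.106, -0.462, -0.002], [0, 0, 0.0]], [[-0.132, -0.578, -0.002], [0, 0, 0.0]]] MAX 0.578
[[[-0.026, -0.116, -0.001], [0, 0, 0.0]], [[-0.053, -0.232, -0.001], [0, 0, 0.0]], [[-0.079, -0.347, -0.002], [0, 0, 0.0]], [[-0.106, -0.463, -0.002], [0, 0, 0.0]], [[-0.132, -0.579, -0.003], [0, 0, 0.0]]] MAX 0.579
end [553.51746065 290.02861336 228.075     ] -0.00028
```

View pics/w18.png

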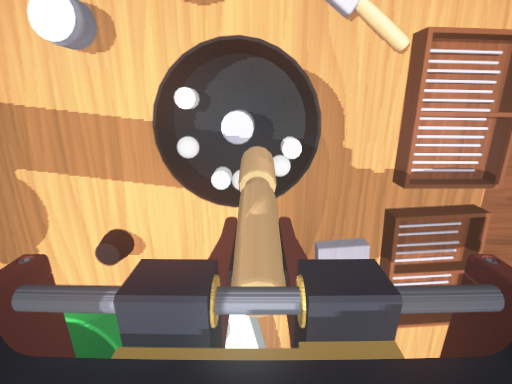

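```bash
cat > tilt.py <<'E'
from plan import *
from scipy.optimize import least_squares
im=ctrl.get_image("wrist"); M=np.array(im["mount"]); W=np.linalg.inv(M)
K=np.array(im["camera_matrix"]);D=np.array(im["D"])
A=np.linspace(0,2*np.pi,120)
def model(th,dy,g=97,pts=((0,14),(50,14),(60,12))):
    # tool frame: stick direction to foot = +z; th>0 -> foot to tool -y (world +y at yaw0)
    out=[]
    for h,r in pts:
        s=g-h
        c=np.array([0,dy-np.sin(th)*s,-19+np.cos(th)*s])
        e2=np.array([0,np.cos(th),np.sin(th)])
        P=c+r*np.cos(A)[:,None]*np.array([1,0,0])+r*np.sin(A)[:,None]*e2
        q=cv2.projectPoints(P,cv2.Rodrigues(W[:3,:3])[0],W[:3,3],K,D)[0].reshape(-1,2)
        out.append(q[:,1].min())
    return np.array(out)
E
python3 - <<'E'
from tilt import *
for t in (-5,0,5,10,15,20): print(t,model(np.radians(t),0).round(1))
a=cv2.imread("pics/w18.png")[130:290,200:320]; cv2.imwrite("pics/w18c.png",cv2.resize(a,None,fx=3.5,fy=3.5,interpolation=cv2.INTER_CUBIC))
a=cv2.imread("pics/w3.png")[130:290,200:320]; cv2.imwrite("pics/w3c.png",cv2.resize(a,None,fx=3.5,fy=3.5,interpolation=cv2.INTER_CUBIC))
E
```

```text
-5 [188.2 202.6 209.1]
0 [179.6 197.8 205.2]
5 [171.1 193.2 201.6]
10 [162.6 188.8 198.1]
15 [154.3 184.7 194.9]
20 [146.  180.8 191.9]
```

View pics/w18c.png

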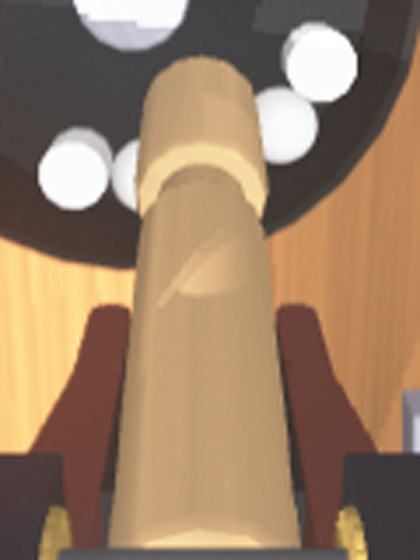

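View pics/w3c.png

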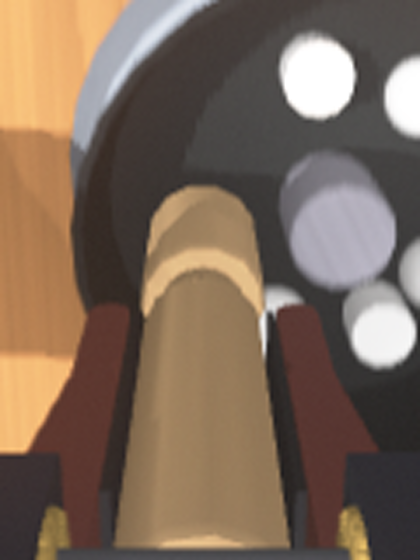

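```bash
python3 - <<'E'
from tilt import *
for m in ([182.9,200.9,206.6],[146.3,172,177.1],[143,168.9,175.7],[176.5+3.2,197.9,205.5]):
    r=least_squares(lambda v: model(v[0]/50,v[1])-m,[0,0]); r2=least_squares(lambda v: model(v[0]/50,v[1],v[2]*1.0)-m,[0,0,97])
    print(np.degrees(r.x[0]/50),r.x[1],r.fun.round(1)," | ",np.degrees(r2.x[0]/50),r2.x[1:],r2.fun.round(1))
E
```

```text
-1.6353904911457455 0.5867652658143547 [ 0.2 -0.8  0.6]  |  9.187009365926452 [ 71.32880663 217.47406212] [-0. -0. -0.]
10.256122461296483 -13.717192083455705 [ 0.4 -2.   1.6]  |  75.05330938887356 [1504.13931871 1553.58395448] [-0. -0. -0.]
11.772874041937552 -14.371866180752729 [ 0.2 -1.2  1. ]  |  33.589624070879154 [151.07813613 300.86176081] [-0.  0.  0.]
0.0965892707096223 0.20490733220735016 [-0.   0.1 -0.1]  |  -0.7456254690835376 [-3.51833623 88.090053  ] [-0.  0.  0.]
```

```bash
cat > plan2.py <<'E'
from h import *
import json
F="cmd2.json"
def Rt(yaw,phi):
    c,s=np.cos(yaw),np.sin(yaw)
    return Rn.from_rotvec([phi,0,0]).as_matrix()@np.array([[c,s,0],[s,-c,0],[0,0,-1.]])
def load(): return [np.array(v) for v in json.load(open(F))]
def store(p,R): json.dump([np.array(p).tolist(),np.array(R).tolist()],open(F,"w"))
def rows(wps):
    "wps: (x,y,z,yaw,phi)"
    p,R=load(); wps=list(wps)
    while len(wps)%5: wps.append(wps[-1])
    for k in range(0,len(wps),5):
        out=[]
        for w in wps[k:k+5]:
            d=R.T@(np.array(w[:3])-p)/150; r=Rn.from_matrix(R.T@Rt(w[3],w[4])).as_rotvec()/np.radians(60)
            out.append([[round(float(v),3)+0.0 for v in d],[round(float(v),3)+0.0 for v in r]])
        print(json.dumps(out),"MAX",max(abs(v) for r in out for v in r[0]+r[1]))
        e=out[-1]; p=p+R@np.array(e[0])*150; R=R@Rn.from_rotvec(np.array(e[1])*np.radians(60)).as_matrix()
    print("end",p.round(2)); store(p,R)
def lin(cur,*a):
    cur=np.array(cur,float); o=[]
    for i in range(0,len(a),2):
        n,t=a[i],np.array(a[i+1],float); o+=[tuple(cur+(t-cur)*j/n) for j in range(1,n+1)]; cur=t
    return o
E
python3 - <<'E'
from plan2 import *
store([612.84454632,29.61199156,227.025],Rt(-0.00028,0))
phi=np.radians(-11.5); foot=np.array([0,-33,73.6])
R=Rt(0,phi)
def tcp(f): return np.array(f)-R@foot
t=tcp((553.3,290.7,100)); print(t, tcp((553.3,290.7,8)))
rows(lin((612.84,29.61,227.03,-0.00028,0),14,(*t,0,phi),1,(*t,0,phi)))
E
```

```text
[553.3        273.03596472 178.7016001 ] [553.3        273.03596472  86.7016001 ]
[[[-0.028, -0.116, 0.023], [-0.014, 0.0, 0.0]], [[-0.057, -0.232, 0.046], [-0.027, 0.0, 0.0]], [[-0.085, -0.348, 0.069], [-0.041, 0.0, 0.0]], [[-0.114, -0.464, 0.092], [-0.055, 0.0, 0.0]], [[-0.142, -0.58, 0.115], [-0.068, 0.0, 0.0]]] MAX 0.58
[[[-0.028, -0.117, 0.015], [-0.014, 0.0, 0.0]], [[-0.057, -0.234, 0.029], [-0.028, 0.0, 0.0]], [[-0.085, -0.351, 0.044], [-0.042, 0.0, 0.0]], [[-0.113, -0.469, 0.059], [-0.055, 0.0, 0.0]], [[-0.142, -0.586, 0.074], [-0.069, 0.0, 0.0]]] MAX 0.586
[[[-0.028, -0.118, 0.006], [-0.014, 0.0, 0.0]], [[-0.057, -0.236, 0.012], [-0.027, 0.0, 0.0]], [[-0.085, -0.354, 0.018], [-0.041, 0.0, 0.0]], [[-0.113, -0.472, 0.024], [-0.055, 0.0, 0.0]], [[-0.113, -0.472, 0.024], [-0.055, 0.0, 0.0]]] MAX 0.472
end [553.36 273.07 178.76]
```

Request:
move_arm(motion=[[[-0.028,-0.116,0.023],[-0.014,0,0]],[[-0.057,-0.232,0.046],[-0.027,0,0]],[[-0.085,-0.348,0.069],[-0.041,0,0]],[[-0.114,-0.464,0.092],[-0.055,0,0]],[[-0.142,-0.58,0.115],[-0.068,0,0]]])

```text
t: 34.1
ee_pos: [590.7, 117.0, 208.5]
orientation: [3.07, -0.0, -0.003]
ft_force: [-0.3, -1.0, -0.7]
width: 23.3
```

Request:
move_arm(motion=[[[-0.028,-0.117,0.015],[-0.014,0,0]],[[-0.057,-0.234,0.029],[-0.028,0,0]],[[-0.085,-0.351,0.044],[-0.042,0,0]],[[-0.113,-0.469,0.059],[-0.055,0,0]],[[-0.142,-0.586,0.074],[-0.069,0,0]]])

```text
t: 34.72
ee_pos: [569.5, 203.8, 191.2]
orientation: [2.997, -0.0, -0.003]
ft_force: [0.5, 0.4, -0.7]
width: 23.2
```

Request:
move_arm(motion=[[[-0.028,-0.118,0.006],[-0.014,0,0]],[[-0.057,-0.236,0.012],[-0.027,0,0]],[[-0.085,-0.354,0.018],[-0.041,0,0]],[[-0.113,-0.472,0.024],[-0.055,0,0]],[[-0.113,-0.472,0.024],[-0.055,0,0]]])

```text
t: 35.35
ee_pos: [552.6, 274.1, 177.8]
orientation: [2.94, 0.003, -0.002]
ft_force: [-0.5, 0.2, -0.6]
width: 23.1
```

```bash
python3 - <<'E'
from plan2 import *
o=ctrl.get_obs(); print(o["ee_pos"],o["orientation"],o["t"],o["width"],o["ft_force"])
save("wrist","w19.png"); 
im=ctrl.get_image("scene"); c=(330,110,450,250)
q=proj(im,[(553.3,290.7,50),(553.3,290.7,100),(553.3,290.7,245)]); p=im["pixels"][:,:,::-1]
big=cv2.resize(p[c[1]:c[3],c[0]:c[2]],None,fx=4.2,fy=4.2,interpolation=cv2.INTER_CUBIC)
qq=((q-np.array(c[:2])+.5)*4.2).astype(int)
cv2.line(big,tuple(map(int,qq[0])),tuple(map(int,qq[2])),(0,0,255),1); cv2.circle(big,tuple(map(int,qq[1])),4,(0,255,0),1)
cv2.imwrite("pics/s19.png",big)
p=ctrl.get_image("top")["pixels"][120:220,170:270,::-1]; cv2.imwrite("pics/t19.png",cv2.resize(p,None,fx=5,fy=5,interpolation=cv2.INTER_CUBIC))
E
```

```text
[552.64535483 274.0903762  177.81100284] [ 2.93985786e+00  2.59030485e-03 -1.68595309e-03] 35.35 23.13338979461904 [-0.48425635  0.22383509 -0.64323483]
```

View pics/w19.png

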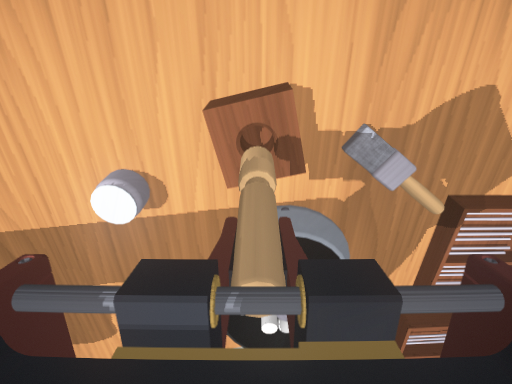

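View pics/s19.png

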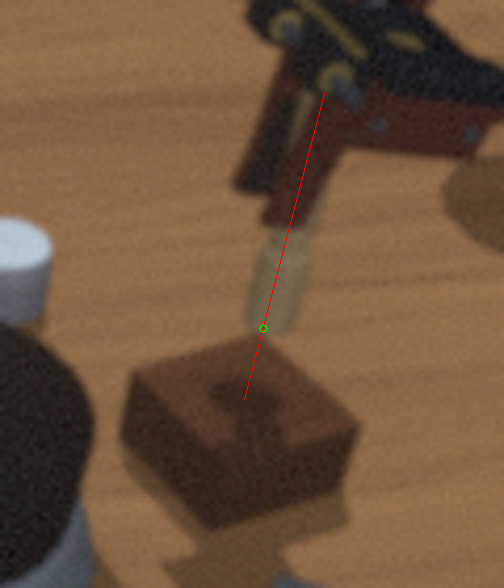

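View pics/t19.png

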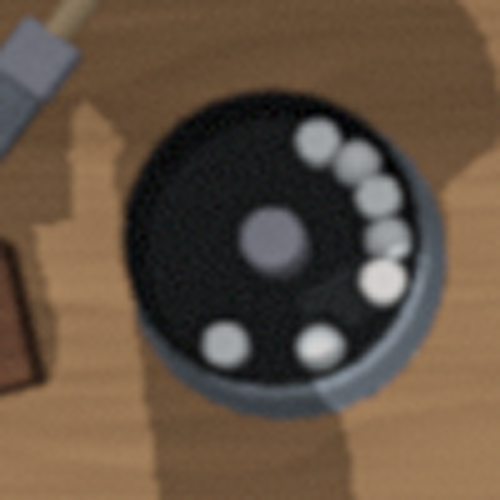

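```bash
python3 - <<'E'
from h import *
a=cv2.imread("pics/w19.png")[70:230,190:330]; cv2.imwrite("pics/w19c.png",cv2.resize(a,None,fx=3.5,fy=3.5,interpolation=cv2.INTER_CUBIC))
E
```

```text
(no output)
```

View pics/w19c.png

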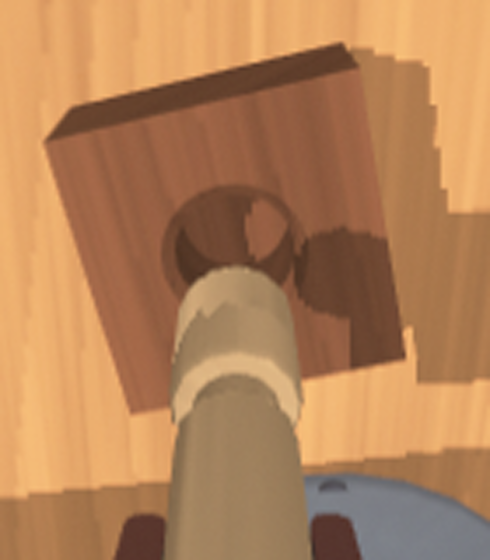

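```bash
python3 - <<'E'
from h import *
o=ctrl.get_obs(); im=ctrl.get_image("wrist")
print("well",unproj(im,(256.3,141.4),50,o), unproj(im,(190+237/3.5,145.7),98,o), unproj(im,(190+237/3.5,142.4),98,o))
sc=ctrl.get_image("scene")
for f in [(553,291,98),(553,297,98),(553,285,98)]: print(proj(sc,[f]))
print("seen foot bottom", 330+272/4.2,110+328/4.2)
E
```

```text
well [552.77437059 290.12417045  50.        ] [554.16731566 302.91371205  98.        ] [554.16573014 305.89252133  98.        ]
[[392.02627042 188.26876331]]
[[394.49189656 187.99635044]]
[[389.55635602 188.54166149]]
seen foot bottom 394.76190476190476 188.09523809523807
```

```bash
python3 - <<'E'
from plan2 import *
p,R=load(); phi0=np.radians(-11.4); phi=np.radians(-13.5)
a=(p[0],p[1],p[2],0,phi0)
# rotating extra 2.1deg about TCP moves foot -y by ~ 74*0.037=2.7 ; that supplies the shift
b=(p[0]+0.3,p[1]-0.5,p[2]-38,0,phi); c=(b[0],b[1],b[2]-27,0,phi); d=(b[0],b[1],b[2]-48,0,phi)
rows(lin(a,5,b,5,c,5,d))
E
```

```text
[[[0.0, -0.009, 0.05], [-0.005, 0.0, 0.0]], [[0.001, -0.019, 0.1], [-0.012, 0.0, 0.0]], [[0.001, -0.028, 0.149], [-0.019, 0.0, 0.0]], [[0.002, -0.038, 0.199], [-0.026, 0.0, 0.0]], [[0.002, -0.047, 0.249], [-0.033, 0.0, 0.0]]] MAX 0.249
[[[0.0, -0.009, 0.035], [0.0, 0.0, 0.0]], [[0.0, -0.017, 0.07], [0.0, 0.0, 0.0]], [[0.0, -0.026, 0.105], [0.0, 0.0, 0.0]], [[0.0, -0.034, 0.14], [0.0, 0.0, 0.0]], [[0.0, -0.042, 0.175], [0.0, 0.0, 0.0]]] MAX 0.175
[[[0.0, -0.007, 0.027], [0.0, 0.0, 0.0]], [[0.0, -0.013, 0.054], [0.0, 0.0, 0.0]], [[0.0, -0.02, 0.082], [0.0, 0.0, 0.0]], [[0.0, -0.026, 0.109], [0.0, 0.0, 0.0]], [[0.0, -0.033, 0.136], [0.0, 0.0, 0.0]]] MAX 0.136
end [553.66 272.57  92.77]
```

Request:
move_arm(motion=[[[0,-0.009,0.05],[-0.005,0,0]],[[0.001,-0.019,0.1],[-0.012,0,0]],[[0.001,-0.028,0.149],[-0.019,0,0]],[[0.002,-0.038,0.199],[-0.026,0,0]],[[0.002,-0.047,0.249],[-0.033,0,0]]])

```text
t: 36.22
ee_pos: [553.6, 272.5, 140.1]
orientation: [2.905, -0.0, -0.0]
ft_force: [0.5, -0.3, -1.5]
width: 23.5
```

```bash
python3 - <<'E'
from h import *
o=ctrl.get_obs(); print(o["ee_pos"],o["t"],o["width"],o["ft_force"])
a=save("wrist","w20.png",crop=(190,70,330,230),scale=3.5)
save("scene","s20.png",crop=(330,110,450,250),scale=4.2)
E
```

```text
[553.56167759 272.49206384 140.06498334] 36.225 23.545451436901626 [ 0.45705305 -0.25438839 -1.48487002]
```

View pics/w20.png

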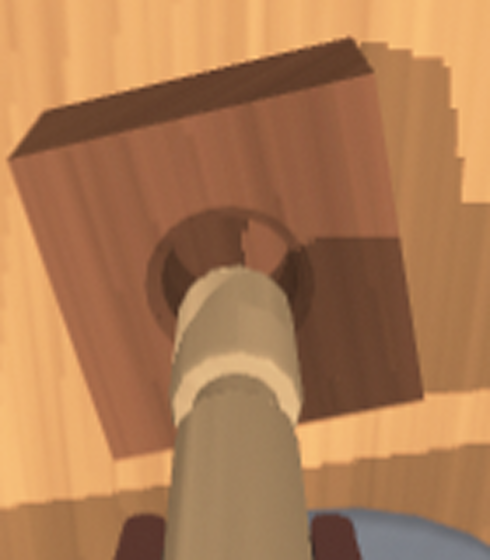

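View pics/s20.png

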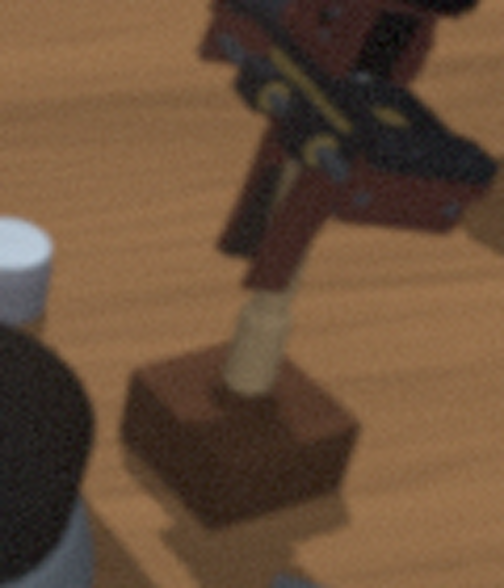

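Request:
move_arm(motion=[[[0,-0.009,0.035],[0,0,0]],[[0,-0.017,0.07],[0,0,0]],[[0,-0.026,0.105],[0,0,0]],[[0,-0.034,0.14],[0,0,0]],[[0,-0.042,0.175],[0,0,0]]])

```text
t: 36.95
ee_pos: [553.6, 272.5, 113.4]
orientation: [2.906, -0.0, -0.0]
ft_force: [0.1, -0.1, 0.3]
width: 23.4
```

```bash
python3 - <<'E'
from h import *
o=ctrl.get_obs(); print(o["ee_pos"],o["t"],o["width"],o["ft_force"],o["moment"])
save("wrist","w21.png",crop=(190,70,330,230),scale=3.5)
save("scene","s21.png",crop=(330,110,450,250),scale=4.2)
E
```

```text
[553.63828276 272.46095513 113.40471093] 36.95 23.38048708692136 [ 0.05507983 -0.11656659  0.29390844] [ 0.10530626 -0.10080678  0.00782722]
```

View pics/w21.png

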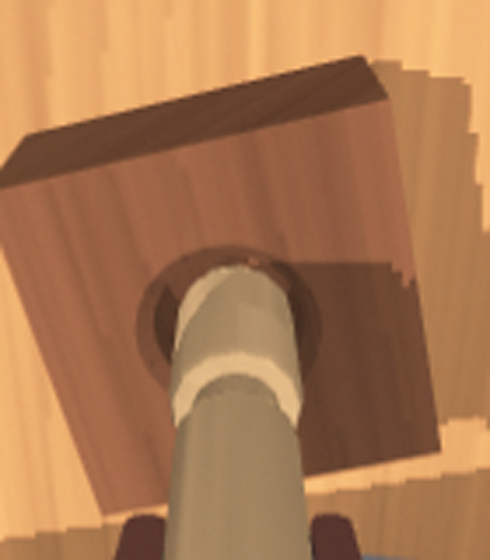

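View pics/s21.png

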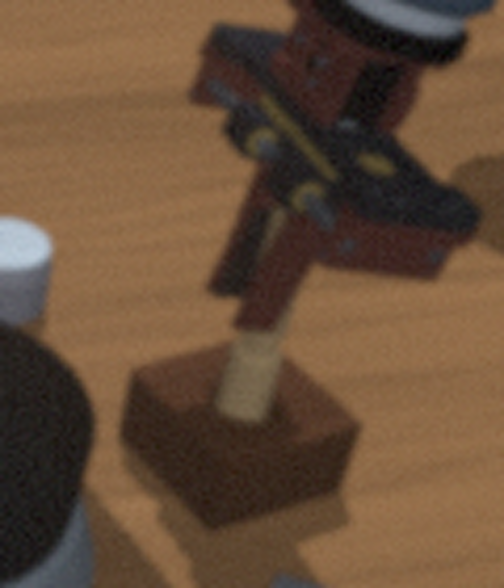

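Request:
move_arm(motion=[[[0,-0.007,0.027],[0,0,0]],[[0,-0.013,0.054],[0,0,0]],[[0,-0.02,0.082],[0,0,0]],[[0,-0.026,0.109],[0,0,0]],[[0,-0.033,0.136],[0,0,0]]])

```text
t: 37.67
ee_pos: [553.6, 272.5, 92.5]
orientation: [2.906, -0.0, -0.0]
ft_force: [0.0, 1.1, -0.4]
width: 23.1
```

Request:
move_arm(motion=[[[0,-0.002,0.01],[0,0,0]],[[0,-0.005,0.02],[0,0,0]],[[0,-0.007,0.03],[0,0,0]],[[0,-0.009,0.038],[0,0,0]],[[0,-0.009,0.038],[0,0,0]]])

```text
t: 38.3
ee_pos: [553.6, 272.5, 86.9]
orientation: [2.906, -0.0, -0.0]
ft_force: [0.2, 0.2, 0.1]
width: 23.2
```

Request:
move_arm(motion=[[[0,-0.002,0.01],[0,0,0]],[[0,-0.005,0.02],[0,0,0]],[[0,-0.007,0.03],[0,0,0]],[[0,-0.007,0.03],[0,0,0]],[[0,-0.007,0.03],[0,0,0]]])

```text
t: 38.92
ee_pos: [555.2, 273.1, 85.7]
orientation: [2.907, -0.001, 0.005]
ft_force: [-2.6, -0.8, 21.2]
width: 23.4
```

```bash
python3 - <<'E'
from h import *
o=ctrl.get_obs(); print(o["ee_pos"],o["t"],o["width"],o["ft_force"],o["moment"])
save("wrist","w22.png",crop=(190,70,330,230),scale=3.5)
save("scene","s22.png",crop=(330,110,450,250),scale=4.2)
E
```

```text
[555.23008376 273.08517285  85.66256526] 38.925 23.357308748272775 [-2.59231616 -0.83026027 21.17246558] [-0.6849494   0.70263355 -0.11972713]
```

View pics/w22.png

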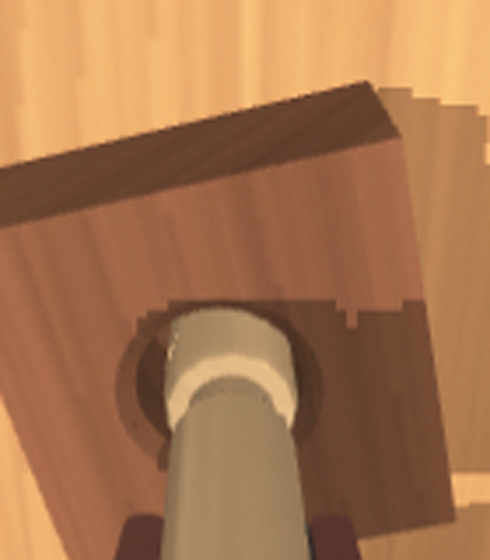

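View pics/s22.png

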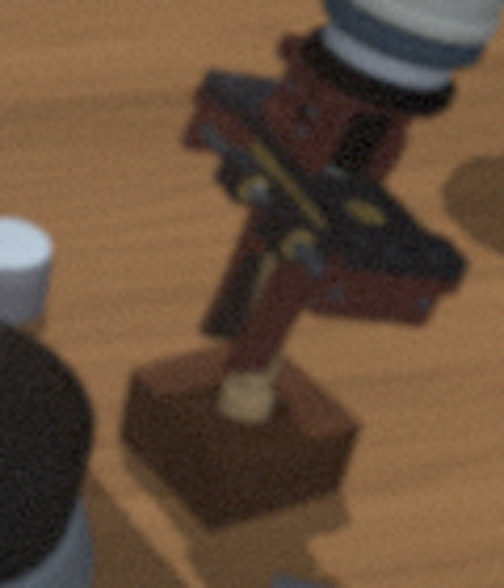

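Request:
move_arm(motion=[[[0,0.002,-0.016],[0,0,0]],[[0,0.002,-0.016],[0,0,0]],[[0,0.002,-0.016],[0,0,0]],[[0,0.002,-0.016],[0,0,0]],[[0,0.002,-0.016],[0,0,0]]], gripper=0.6)

```text
t: 39.65
ee_pos: [553.5, 272.7, 84.4]
orientation: [2.906, -0.0, -0.001]
ft_force: [0.3, 0.6, 0.1]
width: 52.8
```

```bash
python3 - <<'E'
from plan2 import *
o=ctrl.get_obs(); print(o["ee_pos"],o["t"],o["width"],o["ft_force"],o["moment"])
p,R=load()
p=p+R@(150*np.array([0,-.009-.007+.002,.038+.03-.016])); store(p,R); print(p)
save("wrist","w23.png",crop=(190,70,330,230),scale=3.5)
phi=np.radians(-13.4)
rows(lin((*p,0,phi),5,(p[0],p[1]+6,p[2]+125,0,phi)))
E
```

```text
[553.51381291 272.67610021  84.40334115] 39.65 52.781425758392885 [0.32492891 0.61665605 0.11964597] [ 0.0809896  -0.06130933  0.06073158]
[553.66263463 272.79281716  84.69592694]
[[[0.0, 0.031, -0.164], [0.002, 0.0, 0.0]], [[0.0, 0.062, -0.328], [0.002, 0.0, 0.0]], [[0.0, 0.093, -0.492], [0.002, 0.0, 0.0]], [[0.0, 0.125, -0.656], [0.002, 0.0, 0.0]], [[0.0, 0.156, -0.82], [0.002, 0.0, 0.0]]] MAX 0.82
end [553.66 278.75 209.76]
```

View pics/w23.png

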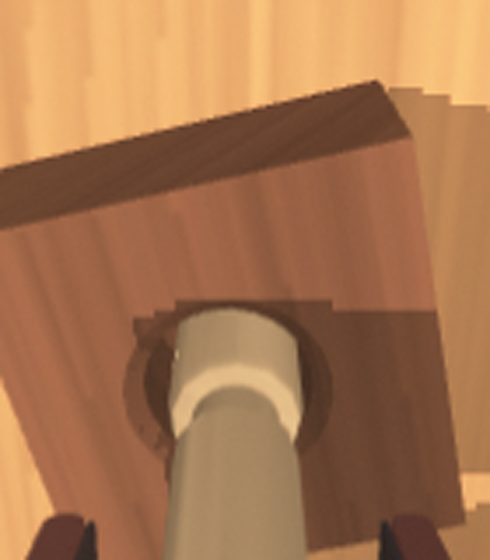

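Request:
move_arm(motion=[[[0,0.031,-0.164],[0.002,0,0]],[[0,0.062,-0.328],[0.002,0,0]],[[0,0.093,-0.492],[0.002,0,0]],[[0,0.125,-0.656],[0.002,0,0]],[[0,0.156,-0.82],[0.002,0,0]]])

```text
t: 40.33
ee_pos: [553.5, 278.7, 210.5]
orientation: [2.908, -0.0, -0.0]
ft_force: [1.1, 0.5, 0.1]
width: 52.9
```

```bash
python3 - <<'E'
from plan2 import *
o=ctrl.get_obs(); print(o["ee_pos"],o["t"],o["orientation"])
save("scene","s24.png",crop=(230,110,450,260),scale=3.5)
p,R=load()
rows(lin((*p,0,np.radians(-13.3)),4,(548,150,200,0.45,0),11,(526,-217,165,1.80,0)))
E
```

```text
[553.51659875 278.70058737 210.49585665] 40.325 [ 2.90801960e+00 -4.02032577e-04 -3.17985775e-04]
[[[-0.009, 0.205, 0.065], [0.057, 0.003, -0.108]], [[-0.019, 0.41, 0.131], [0.112, 0.013, -0.215]], [[-0.028, 0.615, 0.196], [0.166, 0.028, -0.322]], [[-0.038, 0.82, 0.262], [0.219, 0.05, -0.428]], [[-0.051, 1.031, 0.334], [0.217, 0.064, -0.545]]] MAX 1.031
[[[-0.132, 0.18, 0.021], [0.0, 0.0, -0.117]], [[-0.264, 0.36, 0.042], [0.0, 0.0, -0.234]], [[-0.396, 0.54, 0.063], [0.0, 0.0, -0.351]], [[-0.527, 0.719, 0.085], [0.0, 0.0, -0.468]], [[-0.659, 0.899, 0.106], [0.0, 0.0, -0.586]]] MAX 0.899
[[[-0.211, 0.071, 0.021], [0.0, 0.0, -0.117]], [[-0.422, 0.142, 0.042], [0.0, 0.0, -0.234]], [[-0.634, 0.213, 0.063], [0.0, 0.0, -0.351]], [[-0.845, 0.284, 0.084], [0.0, 0.0, -0.468]], [[-1.056, 0.355, 0.106], [0.0, 0.0, -0.586]]] MAX 1.056
end [ 526.05 -217.    164.95]
```

View pics/s24.png

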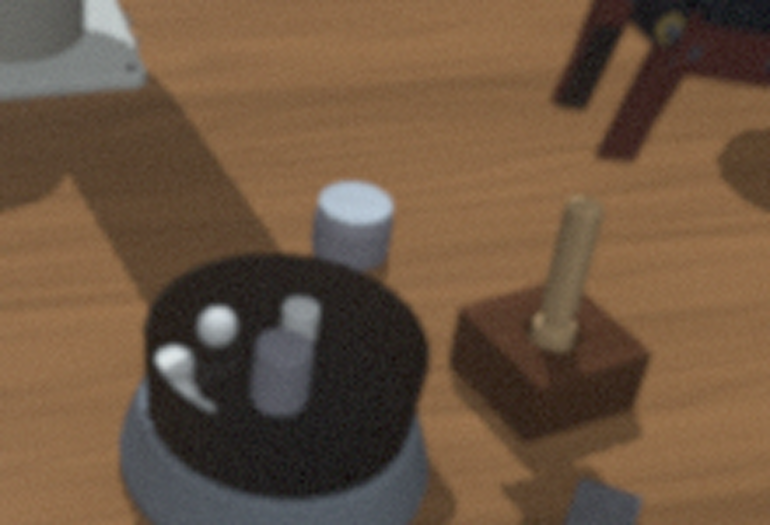

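```bash
python3 - <<'E'
from plan2 import *
store([553.66,278.75,209.76],Rt(0,np.radians(-13.3)))
rows(lin((553.66,278.75,209.76,0,np.radians(-13.3)),5,(548,148,200,0.5,0),5,(541,13,190,1.05,0),5,(533,-112,178,1.5,0),4,(526,-217,165,1.80,0),1,(526,-217,165,1.80,0)))
E
```

```text
[[[-0.008, 0.167, 0.053], [0.044, 0.002, -0.095]], [[-0.015, 0.333, 0.106], [0.088, 0.009, -0.191]], [[-0.023, 0.5, 0.158], [0.132, 0.02, -0.286]], [[-0.03, 0.667, 0.211], [0.175, 0.035, -0.381]], [[-0.038, 0.833, 0.264], [0.217, 0.055, -0.475]]] MAX 0.833
[[[-0.094, 0.154, 0.013], [0.0, 0.0, -0.105]], [[-0.189, 0.307, 0.026], [0.0, 0.0, -0.21]], [[-0.283, 0.461, 0.04], [0.0, 0.0, -0.315]], [[-0.378, 0.614, 0.053], [0.0, 0.0, -0.421]], [[-0.472, 0.768, 0.067], [0.0, 0.0, -0.526]]] MAX 0.768
[[[-0.15, 0.074, 0.016], [0.0, 0.0, -0.086]], [[-0.3, 0.147, 0.032], [0.0, 0.0, -0.171]], [[-0.45, 0.221, 0.048], [0.0, 0.0, -0.257]], [[-0.6, 0.294, 0.064], [0.0, 0.0, -0.343]], [[-0.75, 0.368, 0.08], [0.0, 0.0, -0.429]]] MAX 0.75
[[[-0.175, 0.001, 0.021], [0.0, 0.0, -0.072]], [[-0.35, 0.002, 0.043], [0.0, 0.0, -0.144]], [[-0.526, 0.003, 0.065], [0.0, 0.0, -0.215]], [[-0.701, 0.003, 0.086], [0.0, 0.0, -0.287]], [[-0.701, 0.003, 0.086], [0.0, 0.0, -0.287]]] MAX 0.701
end [ 525.94 -216.97  165.07]
```

Request:
move_arm(motion=[[[-0.008,0.167,0.053],[0.044,0.002,-0.095]],[[-0.015,0.333,0.106],[0.088,0.009,-0.191]],[[-0.023,0.5,0.158],[0.132,0.02,-0.286]],[[-0.03,0.667,0.211],[0.175,0.035,-0.381]],[[-0.038,0.833,0.264],[0.217,0.055,-0.475]]], gripper=0.45)

```text
t: 41.0
ee_pos: [547.7, 147.1, 199.7]
orientation: [3.043, 0.781, -0.001]
ft_force: [0.2, -0.2, 0.3]
width: 39.5
```

Request:
move_arm(motion=[[[-0.094,0.154,0.013],[0,0,-0.105]],[[-0.189,0.307,0.026],[0,0,-0.21]],[[-0.283,0.461,0.04],[0,0,-0.315]],[[-0.378,0.614,0.053],[0,0,-0.421]],[[-0.472,0.768,0.067],[0,0,-0.526]]])

```text
t: 41.62
ee_pos: [540.6, 12.0, 189.8]
orientation: [2.715, 1.579, -0.002]
ft_force: [0.2, 0.6, -0.0]
width: 39.9
```

Request:
move_arm(motion=[[[-0.15,0.074,0.016],[0,0,-0.086]],[[-0.3,0.147,0.032],[0,0,-0.171]],[[-0.45,0.221,0.048],[0,0,-0.257]],[[-0.6,0.294,0.064],[0,0,-0.343]],[[-0.75,0.368,0.08],[0,0,-0.429]]])

```text
t: 42.25
ee_pos: [532.5, -113.0, 177.9]
orientation: [2.296, 2.144, -0.002]
ft_force: [0.2, 0.3, 0.3]
width: 39.8
```

Request:
move_arm(motion=[[[-0.175,0.001,0.021],[0,0,-0.072]],[[-0.35,0.002,0.043],[0,0,-0.144]],[[-0.526,0.003,0.065],[0,0,-0.215]],[[-0.701,0.003,0.086],[0,0,-0.287]],[[-0.701,0.003,0.086],[0,0,-0.287]]])

```text
t: 42.88
ee_pos: [525.3, -218.2, 165.0]
orientation: [1.956, 2.458, -0.003]
ft_force: [-0.7, 0.5, 0.3]
width: 39.3
```

```bash
python3 - <<'E'
from plan2 import *
o=ctrl.get_obs(); print(o["ee_pos"],o["t"],o["orientation"],o["qpos"],o["width"])
im=save("wrist","w25.png",scale=1.5)
for n in ["knob_grip","mark"]: print(n,[(np.round(d["location"],1),round(d["p"],2)) for d in ctrl.pinpoint("wrist",n)][:2])
p=ctrl.get_image("top")["pixels"][120:220,170:270,::-1]; cv2.imwrite("pics/t25.png",cv2.resize(p,None,fx=6,fy=6,interpolation=cv2.INTER_CUBIC))
E
```

```text
[ 525.32030493 -218.24304591  165.03130014] 42.875 [ 1.95597445  2.45835472 -0.00267325] [-4.13771365e-01  4.15657780e-01  1.79845719e+00 -2.06872841e-03
  9.27874474e-01 -2.20996539e+00] 39.315226782164714
knob_grip [(array([ 529.7, -218.2,   48.1]), 0.67)]
mark [(array([ 516.8, -165.9,   55.8]), 0.91), (array([ 541.9, -352.9,  100.9]), 0.52)]
```

View pics/w25.png

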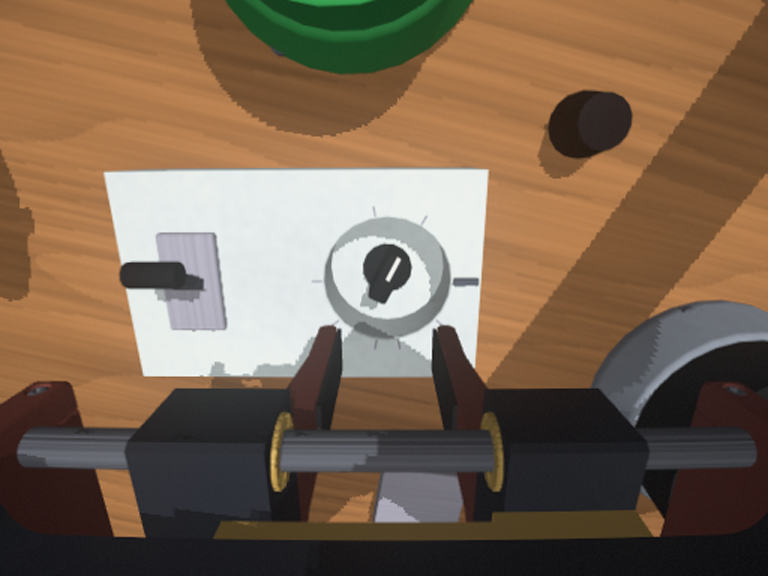

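View pics/t25.png

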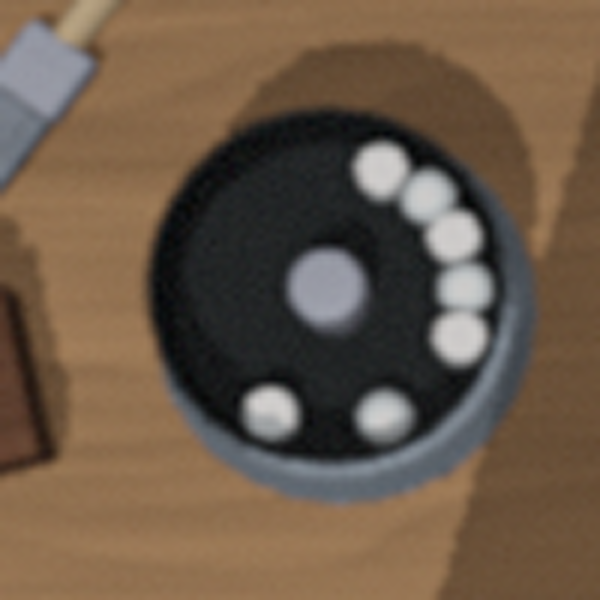

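```bash
python3 - <<'E'
from plan2 import *
save("wrist","w26.png",crop=(200,130,330,230),scale=6)
E
```

```text
(no output)
```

View pics/w26.png

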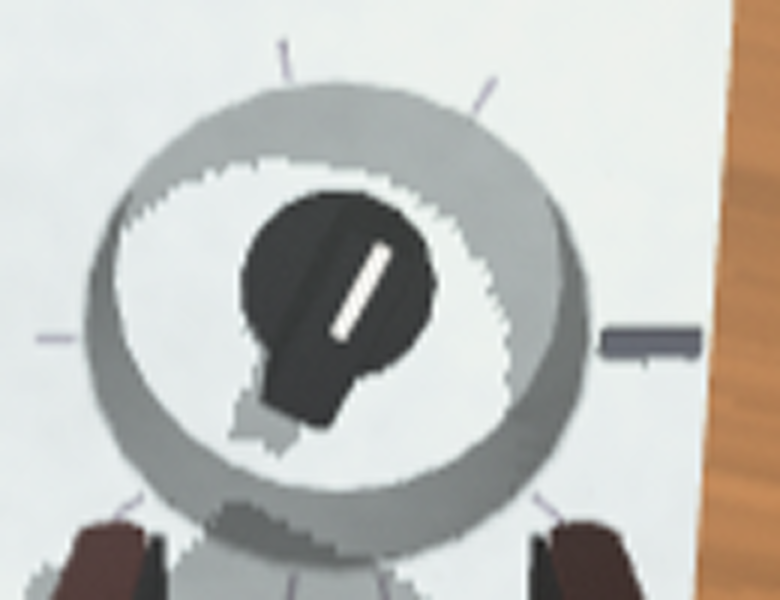

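```bash
python3 - <<'E'
from plan2 import *
o=ctrl.get_obs(); im=ctrl.get_image("wrist")
f=lambda c,z: unproj(im,(200+(c[0]+.5)/6-.5,130+(c[1]+.5)/6-.5),z,o)
m=f((340,340),54); t=f((385,243),54); a=f((600,342),57); b=f((702,341),57); w=f((337,325),56)
d=t-m; e=b-a; print("mid",m,"tip",t,np.linalg.norm(d),"dir deg",np.degrees(np.arctan2(d[1],d[0])))
print("mark",a,b,"dir",np.degrees(np.arctan2(e[1],e[0])),"well",w, "to mark mid", np.degrees(np.arctan2(*( ((a+b)/2-w)[[1,0]]))))
# front box edge direction
c1=f((0,0),0)
E
```

```text
mid [ 528.9593241  -217.49659064   54.        ] tip [ 510.21621834 -213.91566222   54.        ] 19.082113662001024 dir deg 169.18380843859038
mark [ 518.12814907 -173.75786012   57.        ] [ 513.90926587 -156.57234541   57.        ] dir 103.79281806572453 well [ 525.8349495  -218.74388826   56.        ] to mark mid 100.38209623986594
```

```bash
python3 - <<'E'
from plan2 import *
rows(lin((525.94,-216.97,165.07,1.80,0),5,(528.3,-218.2,75,1.382,0),4,(528.3,-218.2,37,1.382,0),1,(528.3,-218.2,37,1.382,0)))
E
```

```text
[[[-0.002, 0.003, 0.12], [0.0, 0.0, 0.08]], [[-0.005, 0.005, 0.24], [0.0, 0.0, 0.16]], [[-0.007, 0.008, 0.36], [0.0, 0.0, 0.24]], [[-0.009, 0.011, 0.48], [0.0, 0.0, 0.32]], [[-0.012, 0.014, 0.6], [0.0, 0.0, 0.399]]] MAX 0.6
[[[0.0, 0.0, 0.064], [0.0, 0.0, 0.0]], [[0.0, 0.0, 0.127], [0.0, 0.0, 0.0]], [[0.0, 0.0, 0.19], [0.0, 0.0, 0.0]], [[0.0, 0.0, 0.254], [0.0, 0.0, 0.0]], [[0.0, 0.0, 0.254], [0.0, 0.0, 0.0]]] MAX 0.254
end [ 528.35 -218.26   36.97]
```

Request:
move_arm(motion=[[[-0.002,0.003,0.12],[0,0,0.08]],[[-0.005,0.005,0.24],[0,0,0.16]],[[-0.007,0.008,0.36],[0,0,0.24]],[[-0.009,0.011,0.48],[0,0,0.32]],[[-0.012,0.014,0.6],[0,0,0.399]]])

```text
t: 43.8
ee_pos: [528.5, -217.9, 75.4]
orientation: [2.422, 1.999, -0.002]
ft_force: [0.4, 0.0, -0.8]
width: 39.5
```

Request:
move_arm(motion=[[[0,0,0.064],[0,0,0]],[[0,0,0.127],[0,0,0]],[[0,0,0.19],[0,0,0]],[[0,0,0.254],[0,0,0]],[[0,0,0.254],[0,0,0]]])

```text
t: 44.42
ee_pos: [527.7, -218.4, 36.9]
orientation: [-2.42, -2.002, 0.003]
ft_force: [0.2, -0.4, 0.2]
width: 39.6
```

```bash
python3 - <<'E'
from plan2 import *
o=ctrl.get_obs(); print(o["ee_pos"],o["t"],o["orientation"],o["ft_force"],o["width"])
save("wrist","w27.png",crop=(150,100,360,280),scale=3.6)
E
```

```text
[ 527.69424976 -218.35291068   36.93514874] 44.425 [-2.42048339 -2.00229701  0.00286953] [ 0.17754143 -0.36566756  0.17360262] 39.60232000334081
```

View pics/w27.png

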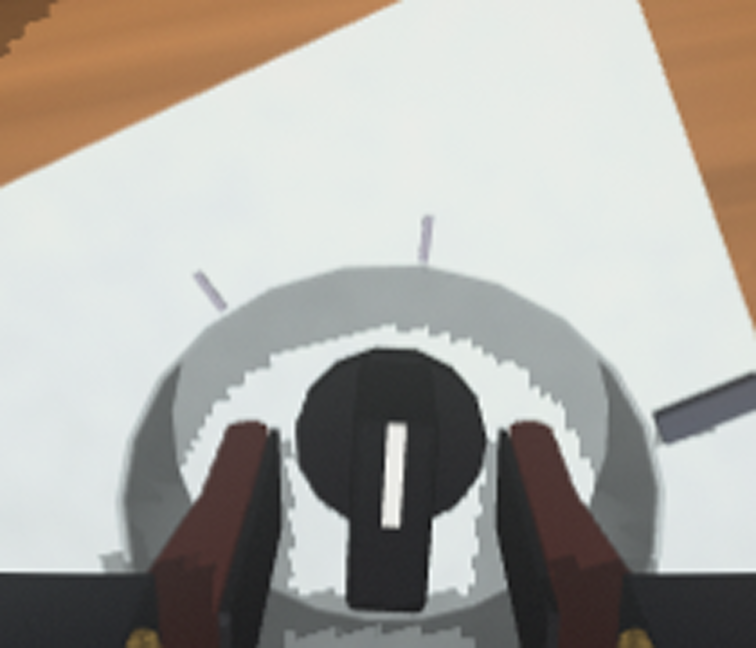

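Request:
move_arm(motion=[[[0,0,0],[0,0,0]],[[0,0,0],[0,0,0]],[[0,0,0],[0,0,0]],[[0,0,0],[0,0,0]],[[0,0,0],[0,0,0]]], gripper=0.05)

```text
t: 45.1
ee_pos: [528.3, -218.2, 38.0]
orientation: [2.42, 2.002, -0.001]
ft_force: [-0.3, 4.9, 5.6]
width: 13.8
```

Request:
move_arm(motion=[[[0,0,0],[0,0,0.12]],[[0,0,0],[0,0,0.28]],[[0,0,0],[0,0,0.44]],[[0,0,0],[0,0,0.6]],[[0,0,0],[0,0,0.75]]])

```text
t: 45.72
ee_pos: [528.0, -218.7, 37.9]
orientation: [3.004, 0.916, -0.002]
ft_force: [-1.7, 0.6, 5.2]
width: 13.8
```

Request:
move_arm(motion=[[[0,0,0],[0,0,0.13]],[[0,0,0],[0,0,0.25]],[[0,0,0],[0,0,0.33]],[[0,0,0],[0,0,0.33]],[[0,0,0],[0,0,0.33]]])

```text
t: 46.35
ee_pos: [527.7, -218.8, 37.9]
orientation: [3.115, 0.393, -0.002]
ft_force: [-2.6, 0.9, 6.4]
width: 13.8
```

```bash
python3 - <<'E'
from plan2 import *
p,R=load(); R=R@Rn.from_rotvec([0,0,np.radians(64.8)]).as_matrix(); store(p,R)
o=ctrl.get_obs(); print(o["ee_pos"],o["t"],o["orientation"],o["ft_force"],o["moment"],o["width"])
Rm=Rn.from_rotvec(o["orientation"]).as_matrix(); print("toolx deg",np.degrees(np.arctan2(Rm[1,0],Rm[0,0])))
save("wrist","w28.png",crop=(150,100,360,280),scale=3.6)
E
```

```text
[ 527.74631937 -218.75952199   37.93663236] 46.35 [ 3.11528749e+00  3.93490487e-01 -2.09003584e-03] [-2.55042317  0.91643684  6.38413099] [0.11205791 0.44269703 0.0163914 ] 13.760550767106164
toolx deg 14.397701236249036
```

View pics/w28.png

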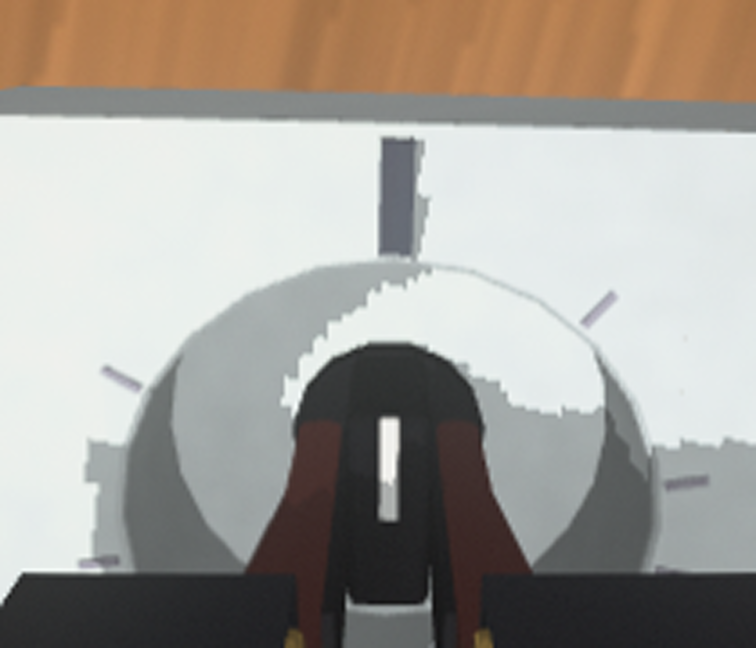

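Request:
move_arm(motion=[[[0,0,0],[0,0,0.02]],[[0,0,0],[0,0,0.025]],[[0,0,0],[0,0,0.025]],[[0,0,0],[0,0,0.025]],[[0,0,0],[0,0,0.025]]])

```text
t: 47.02
ee_pos: [527.7, -218.7, 37.9]
orientation: [3.12, 0.353, -0.002]
ft_force: [-2.3, 1.4, 4.6]
width: 13.8
```

Request:
move_arm(motion=[[[0,0,0],[0,0,0]],[[0,0,0],[0,0,0]],[[0,0,0],[0,0,0]],[[0,0,0],[0,0,0]],[[0,0,0],[0,0,0]]], gripper=0.4)

```text
t: 47.65
ee_pos: [528.2, -218.5, 37.6]
orientation: [3.12, 0.353, -0.001]
ft_force: [0.7, 0.4, -0.6]
width: 35.0
```

Request:
move_arm(motion=[[[0,0,-0.1],[0,0,0]],[[0,0,-0.3],[0,0,0]],[[0,0,-0.5],[0,0,0]],[[0,0,-0.7],[0,0,0]],[[0,0,-0.85],[0,0,0]]])

```text
t: 48.28
ee_pos: [528.7, -218.5, 167.7]
orientation: [3.119, 0.352, 0.002]
ft_force: [0.2, 0.2, 1.1]
width: 34.9
```

```bash
python3 - <<'E'
from plan2 import *
p,R=load(); R=R@Rn.from_rotvec([0,0,np.radians(1.5)]).as_matrix(); p=p+np.array([0,0,127.5]); store(p,R)
o=ctrl.get_obs(); print(o["ee_pos"],p,o["t"],o["orientation"],o["ft_force"],o["width"])
save("wrist","w29.png",crop=(170,100,350,230),scale=4.2); save("wrist","w29f.png")
for n in ["lever_tip","lever_pivot","mark","knob_grip"]: print(n,[(np.round(d["location"],1),round(d["p"],2)) for d in ctrl.pinpoint("wrist",n)][:2])
E
```

```text
[ 528.66945708 -218.50289133  167.67141771] [ 528.34560266 -218.26361308  164.46961073] 48.275 [3.11920291e+00 3.52464816e-01 2.06793660e-03] [0.1706777  0.21842292 1.1268477 ] 34.88303925730562
lever_tip [(array([ 541.1, -349.3,   98.1]), 0.66)]
lever_pivot [(array([ 560.7, -347.3,   61.6]), 0.74)]
mark [(array([ 516.3, -165.3,   59.9]), 0.57)]
knob_grip [(array([ 528.5, -214.6,   45.9]), 0.72)]
```

View pics/w29.png

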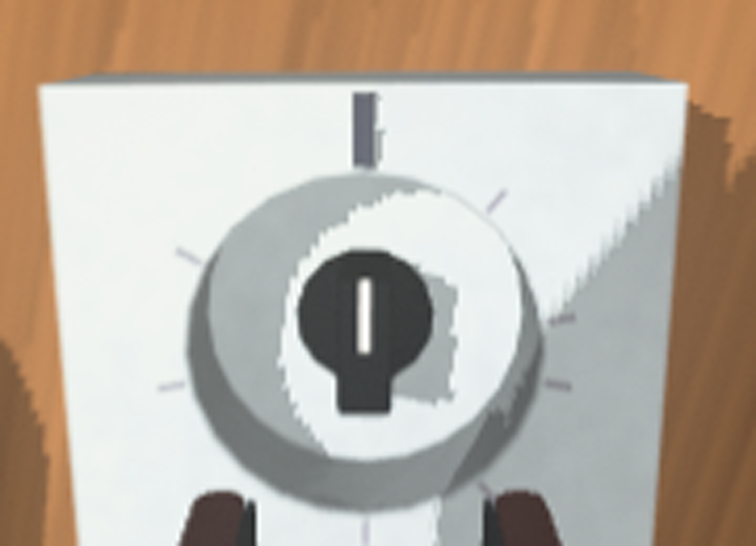

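View pics/w29f.png

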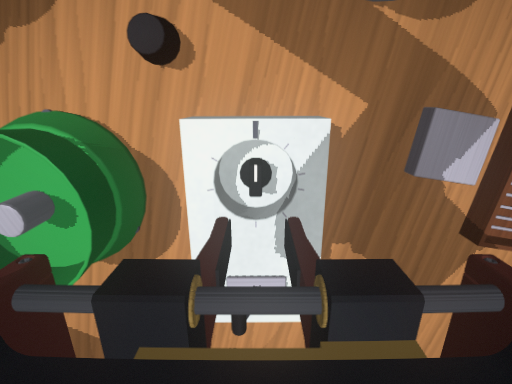

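```bash
python3 - <<'E'
from plan2 import *
p,R=load(); yaw=np.arctan2(R[1,0],R[0,0]); print(np.degrees(yaw))
u=np.array([np.cos(yaw),np.sin(yaw)]); P=np.array([561,-347.])
a=P-60*u
rows(lin((*p,yaw,0),5,(*a,160,yaw,0),5,(*a,90,yaw,0)))
b=P-28*u; c=P+0*u
rows(lin((*a,90,yaw,0),5,(*b,90,yaw,0),5,(*c,90,yaw,0)))
E
```

```text
12.907133949860016
[[[-0.076, 0.177, 0.006], [0.0, 0.0, 0.0]], [[-0.152, 0.354, 0.012], [0.0, 0.0, 0.0]], [[-0.228, 0.531, 0.018], [0.0, 0.0, 0.0]], [[-0.304, 0.708, 0.024], [0.0, 0.0, 0.0]], [[-0.379, 0.885, 0.03], [0.0, 0.0, 0.0]]] MAX 0.885
[[[0.0, 0.0, 0.093], [0.0, 0.0, 0.0]], [[0.0, 0.0, 0.187], [0.0, 0.0, 0.0]], [[0.0, 0.0, 0.28], [0.0, 0.0, 0.0]], [[0.0, 0.0, 0.373], [0.0, 0.0, 0.0]], [[0.0, 0.0, 0.467], [0.0, 0.0, 0.0]]] MAX 0.467
end [ 502.56 -360.37   89.95]
[[[0.042, 0.0, 0.0], [0.0, 0.0, 0.0]], [[0.085, 0.0, 0.0], [0.0, 0.0, 0.0]], [[0.128, 0.0, 0.0], [0.0, 0.0, 0.0]], [[0.17, 0.0, 0.0], [0.0, 0.0, 0.0]], [[0.213, 0.0, 0.0], [0.0, 0.0, 0.0]]] MAX 0.213
[[[0.037, 0.0, 0.0], [0.0, 0.0, 0.0]], [[0.075, 0.0, 0.0], [0.0, 0.0, 0.0]], [[0.112, 0.0, 0.0], [0.0, 0.0, 0.0]], [[0.149, 0.0, 0.0], [0.0, 0.0, 0.0]], [[0.187, 0.0, -0.001], [0.0, 0.0, 0.0]]] MAX 0.187
end [ 561.04 -346.97   90.07]
```

Request:
move_arm(motion=[[[-0.076,0.177,0.006],[0,0,0]],[[-0.152,0.354,0.012],[0,0,0]],[[-0.228,0.531,0.018],[0,0,0]],[[-0.304,0.708,0.024],[0,0,0]],[[-0.379,0.885,0.03],[0,0,0]]], gripper=0)

```text
t: 49.2
ee_pos: [501.5, -360.9, 159.4]
orientation: [-3.121, -0.353, 0.004]
ft_force: [-0.1, 0.1, -0.8]
width: 0.7
```

```bash
python3 - <<'E'
from plan2 import *
o=ctrl.get_obs(); print(o["ee_pos"],o["t"],o["width"])
save("scene","s30.png",crop=(60,130,230,300),scale=3.5); save("wrist","w30.png")
E
```

```text
[ 501.52645043 -360.8947774   159.36197072] 49.2 0.7019097455015025
```

View pics/s30.png

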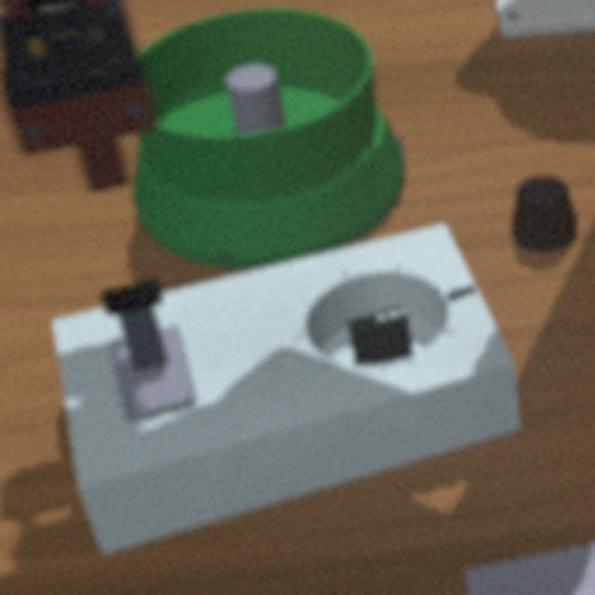

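View pics/w30.png

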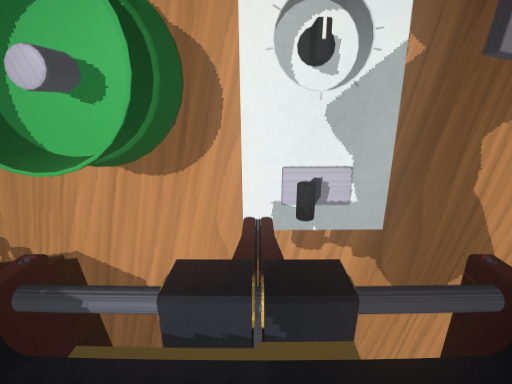

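```bash
python3 - <<'E'
from plan2 import *
o=ctrl.get_obs(); im=ctrl.get_image("wrist"); print(unproj(im,(306,201),103,o)-np.array(o["ee_pos"]), unproj(im,(306,201),103,o))
E
```

```text
[ 40.5712458   10.16517325 -56.47745479] [ 542.01267015 -352.11259147  103.        ]
```

Request:
move_arm(motion=[[[0,0,0.093],[0,0,0]],[[0,0,0.187],[0,0,0]],[[0,0,0.28],[0,0,0]],[[0,0,0.373],[0,0,0]],[[0,0,0.467],[0,0,0]]])

```text
t: 49.98
ee_pos: [502.4, -360.3, 89.7]
orientation: [3.12, 0.353, -0.001]
ft_force: [-0.5, -0.2, 0.7]
width: 0.7
```

Request:
move_arm(motion=[[[0.042,0,0],[0,0,0]],[[0.085,0,0],[0,0,0]],[[0.128,0,0],[0,0,0]],[[0.17,0,0],[0,0,0]],[[0.213,0,0],[0,0,0]]])

```text
t: 50.6
ee_pos: [533.6, -353.5, 91.2]
orientation: [3.12, 0.353, -0.002]
ft_force: [-3.8, 0.1, 3.5]
width: 0.6
```

Request:
move_arm(motion=[[[0.037,0,0],[0,0,0]],[[0.075,0,0],[0,0,0]],[[0.112,0,0],[0,0,0]],[[0.149,0,0],[0,0,0]],[[0.187,0,0],[0,0,0]]])

```text
t: 51.22
ee_pos: [560.5, -346.8, 90.3]
orientation: [3.121, 0.353, -0.003]
ft_force: [-6.3, -2.2, 1.2]
width: 0.2
```

```bash
python3 - <<'E'
from plan2 import *
o=ctrl.get_obs(); print(o["ee_pos"],o["t"],o["ft_force"])
save("scene","s31.png",crop=(60,130,230,300),scale=3.5)
E
```

```text
[ 560.50039661 -346.83230897   90.25091583] 51.225 [-6.34301196 -2.15493827  1.20078684]
```

View pics/s31.png

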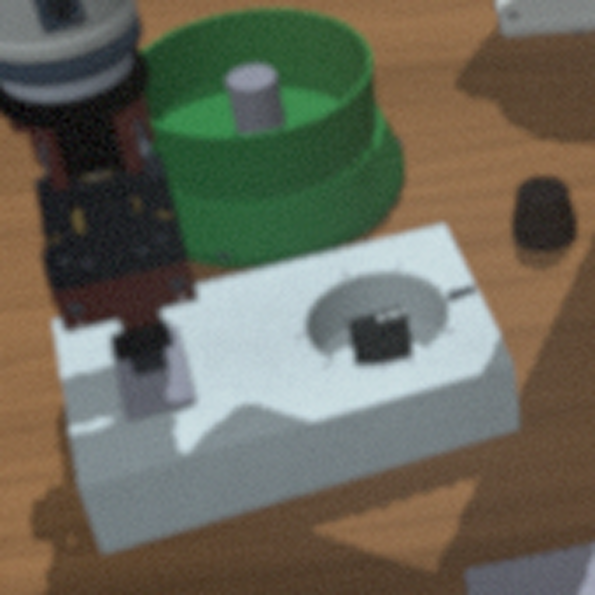

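Request:
move_arm(motion=[[[0.012,0,0],[0,0,0]],[[0.024,0,0],[0,0,0]],[[0.036,0,0],[0,0,0]],[[0.036,0,0],[0,0,0]],[[0.036,0,0],[0,0,0]]])

```text
t: 51.9
ee_pos: [560.8, -346.7, 90.1]
orientation: [-3.121, -0.353, 0.017]
ft_force: [-22.1, -7.4, 7.9]
width: 0.6
```

Request:
move_arm(motion=[[[-0.06,0,0],[0,0,0]],[[-0.12,0,0],[0,0,0]],[[-0.2,0,-0.1],[0,0,0]],[[-0.3,0,-0.3],[0,0,0]],[[-0.4,0,-0.5],[0,0,0]]])

```text
t: 52.52
ee_pos: [507.3, -359.3, 167.5]
orientation: [3.12, 0.353, 0.0]
ft_force: [-0.2, 0.1, -0.2]
width: 0.2
```

Request:
move_arm(motion=[[[-0.08,0.08,-0.1],[0,0,0]],[[-0.16,0.16,-0.2],[0,0,0]],[[-0.24,0.24,-0.25],[0,0,0]],[[-0.3,0.3,-0.25],[0,0,0]],[[-0.3,0.3,-0.25],[0,0,0]]])

```text
t: 53.15
ee_pos: [473.0, -413.7, 202.5]
orientation: [3.122, 0.35, -0.002]
ft_force: [0.3, 0.4, -0.2]
width: 0.5
```

```bash
python3 - <<'E'
from h import *
o=ctrl.get_obs(); print(o["ee_pos"],o["t"],o["ft_force"],o["qvel"])
save("scene","s32.png",crop=(60,130,230,300),scale=3.5)
save("top","t32.png",scale=1.5)
print([(np.round(d["location"],1),round(d["p"],2)) for d in ctrl.pinpoint("top","lever_tip")][:2],[(np.round(d["location"],1),round(d["p"],2)) for d in ctrl.pinpoint("scene","lever_tip")][:2])
E
```

```text
[ 472.98858479 -413.71439333  202.46821869] 53.15 [ 0.28862148  0.4433302  -0.1664178 ] [2.31430663e-02 7.90504863e-05 8.39553248e-03 5.46852528e-03
 1.87551524e-03 1.02723179e-02]
[(array([ 575.9, -343.3,  103.8]), 0.45)] [(array([ 527.8, -216.8,   46.1]), 0.7), (array([ 579.1, -344.8,  102.4]), 0.47)]
```

View pics/s32.png

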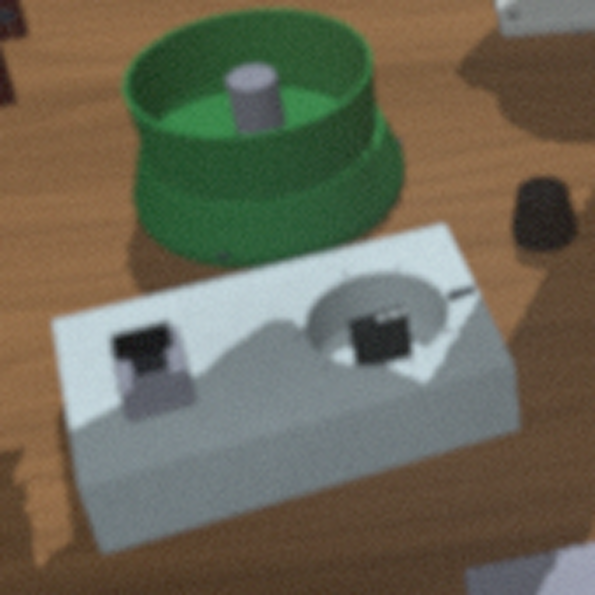

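View pics/t32.png

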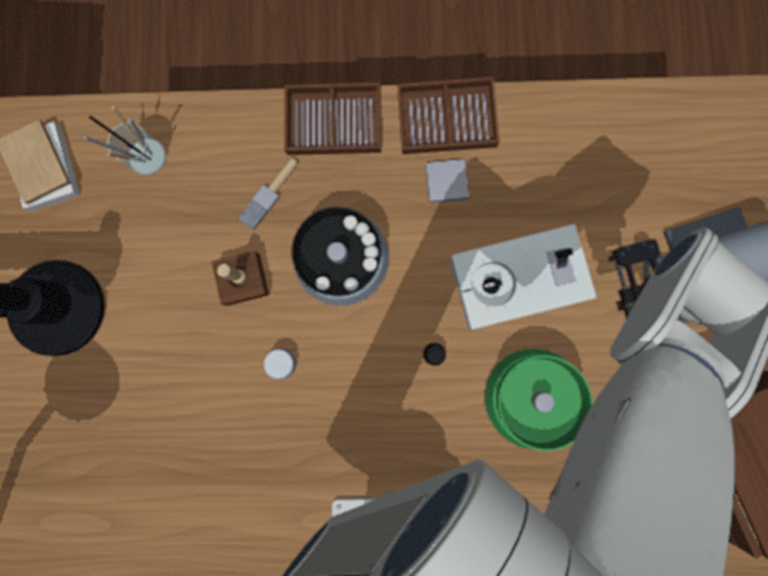

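```bash
python3 -c "
from workcell import ctrl
print(ctrl.close_job(), ctrl.get_obs()['t'])"
```

```text
the job is handed in; nothing more can be done
the job is handed in; nothing more can be done
```

I did the whole job in the order asked and handed it in at about 53 s, with the robot clear of everything; no verdict was reported.

**Stirring:** I took the stick from its stand and stirred the seven pellets in the black bowl with its foot a few mm above the floor. In the last top view each pellet lies about 45 mm or more from where it started, with two near 45–46 mm, and all are in the bowl.

**What went less well:** pellets squeezed past the foot on the first laps, with up to 17 N read at the wrist. The stick slid and tilted in the jaws. I once stood it on the bowl floor and gripped it again, and the last push ran with only about 3 N.

**Stick back in its stand:** it had tilted about 12° in the grip, so I tilted the tool to set it upright. It went in without side force and I let go. The scene view afterwards shows it standing upright.

**Knob:** I turned it clockwise about 66°. The close view shows its white line in line with the long raised mark.

**Lever:** I pushed it until it stopped moving, at about 23 N with no further travel. The networks put its tip at x ≈ 576–579 against about 581 expected at the far stop, which is within their error.

**Checks that disagreed:** the scene camera and the wrist camera differed by a few mm on where the stick sat in the jaws. The final top view shows the tin, loupe, block and brush where they were.

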